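# Swap the sold jewellery case on the display ledge

### The job

The red-tagged case on the display ledge is sold: first take it off and stand it upright, tag end up, in the carton's empty cell. Then fill the gap with the green-tagged case that lies on the bench: turn it up and stand it free on its foot on the bench, let go, take it again by its top end, and set it in the gap, face outwards, tag end up, leaning flat against the back board like its neighbours. Leave everything else where it is.

Things in the scene. Friction and masses are not known exactly. Their poses are not given: they have to be found in the camera images.
- case_red_mid (a point): centre of the jewellery display case with the RED tag: navy box 62 wide (its y) x 100 tall (its z, towards the tag end, the top) x 26 mm thick (its x, out of the glazed face); tag on the face at the top and over the top edge. 140 g. At first leans on the ledge in one of three places, about 14 mm from what is beside it: no room for fingers at its sides, room before and behind.
- case_green_mid (a point): centre of the jewellery display case with the GREEN tag: navy box 62 wide (its y) x 100 tall (its z, towards the tag end, the top) x 26 mm thick (its x, out of the glazed face); tag on the face at the top and over the top edge. 140 g. Lies face up on the bench, centre 13 mm up, top end to the robot's right (-y, within 20 degrees). Stands steadily on its foot, centre then 50 mm up.
- case_green_tag (a point): the green tag: middle of the case's width, on its face (13 mm before its centre), 10 mm below its top edge; same axes as the case.
- case_yellow_mid (a point): centre of the jewellery display case with the YELLOW tag: navy box 62 wide (its y) x 100 tall (its z, towards the tag end, the top) x 26 mm thick (its x, out of the glazed face); tag on the face at the top and over the top edge. Lies face up near the green one (they may change places); leave alone.
- case_white1_mid (a point): centre of the jewellery display case with the WHITE tag: navy box 62 wide (its y) x 100 tall (its z, towards the tag end, the top) x 26 mm thick (its x, out of the glazed face); tag on the face at the top and over the top edge. On the ledge; stays there undisturbed.
- case_white2_mid (a point): centre of the jewellery display case with the WHITE tag: navy box 62 wide (its y) x 100 tall (its z, towards the tag end, the top) x 26 mm thick (its x, out of the glazed face); tag on the face at the top and over the top edge. On the ledge; stays there undisturbed.
- ledge: pine display ledge, fixed, 266 mm long (its y). Origin on the bench; x axis out of its front, away from the robot. Back board 45 mm tall, 10 thick, leaning 18 degrees back (top towards the robot). Ledge board square to it, so rising to the front; inner corner 75 mm above the origin; 32 mm deep up to a lip 10 tall, 8 thick. End cheeks 12 thick, 50 tall. Seated cases reach 55 mm above the back board.
- place0 (a point): place 0 of three along the ledge (76 mm apart along its y, place 0 at -y, 2 at +y): the centre of a case that is properly seated there, foot on the ledge board and back flat on the back board. Axes as the seated case: x out of its face, z up the slope, y along the ledge.
- place1 (a point): place 1 of three along the ledge (76 mm apart along its y, place 0 at -y, 2 at +y): the centre of a case that is properly seated there, foot on the ledge board and back flat on the back board. Axes as the seated case: x out of its face, z up the slope, y along the ledge.
- place2 (a point): place 2 of three along the ledge (76 mm apart along its y, place 0 at -y, 2 at +y): the centre of a case that is properly seated there, foot on the ledge board and back flat on the back board. Axes as the seated case: x out of its face, z up the slope, y along the ledge.
- carton: cut-down cardboard packing carton fixed on the bench, 136 (its x) x 172 (its y) outside, walls 48 mm high, dividers 44 mm high. Origin at the centre of its underside. Three of its four cells are filled; nothing in the others is higher than 64 mm.
- cell_floor (a point): centre of the floor of the carton's empty cell (on the robot's side), 4 mm above the bench; the cell measures 50 mm along the carton's x and 96 mm along its y, so the case goes in with its 62 mm width along the carton's y. Axes as the carton's.
- goblet: small steel goblet, 34 mm across, 60 mm high, in the cell beside the empty one (its centre 84 mm from that cell's centre along the carton's -y); leave alone. Origin under its foot.
- ringbox: open blue ring box, 54 x 54 mm, 72 mm high with its lid, to the robot's left; leave alone. Origin under its centre.
- candlestick: brass candlestick, 88 mm across the foot, 140 mm high, to the robot's left; leave alone. Origin under its foot.
Things that resemble listed ones, but are neither listed nor needed, are in the scene too. Leave any purple or turquoise look-alike of the part that bears case_red_mid alone.

How it is judged (in metres and radians):
On the way, in this order (a step that is already met when the one before it is completed fails the run):
1. the red-tagged case stands upright in the carton's empty cell, released (x of case_red_mid in the frame of carton between -0.058 and -0.02 m and y of case_red_mid in the frame of carton between 0.012 and 0.056 m and angle between case_red_mid's own z axis and vertical below 0.2 rad and height (world z) of case_red_mid between 0.048 and 0.064 m and contact force between the fingers and case_red below 0.05 N and linear speed of case_red below 0.03 m/s), for 0.2 s.
2. the green-tagged case stands free and upright on its foot on the bench, released (angle between case_green_mid's own z axis and vertical below 0.1 rad and height (world z) of case_green_mid between 0.045 and 0.056 m and contact force between the fingers and case_green below 0.05 N and linear speed of case_green below 0.03 m/s), for 0.3 s.
At the end, for the whole second after the job is handed in: The green-tagged case rests on the ledge in the free place (within 12 mm along it), face out, tag end up, foot on the board and flat against the back board (within 6 degrees). The red-tagged case stands upright in the carton's cell. The white cases moved under 12 mm, the yellow one under 15 mm (x of case_red_mid in the frame of carton between -0.058 and -0.02 m and y of case_red_mid in the frame of carton between 0.012 and 0.056 m and angle between case_red_mid's own z axis and vertical below 0.2 rad and height (world z) of case_red_mid between 0.048 and 0.064 m and ((x of case_green_mid in the frame of place0 between -0.007 and 0.007 m and y of case_green_mid in the frame of place0 between -0.012 and 0.012 m and z of case_green_mid in the frame of place0 between -0.006 and 0.006 m and angle between the z axis of case_green_mid and the z axis of place0, either way round below 0.1 rad and angle between the x axis of case_green_mid and the x axis of place0, either way round below 0.1 rad and x of case_green_tag in the frame of place0 above 0 m and z of case_green_tag in the frame of place0 above 0.02 m) or (x of case_green_mid in the frame of place1 between -0.007 and 0.007 m and y of case_green_mid in the frame of place1 between -0.012 and 0.012 m and z of case_green_mid in the frame of place1 between -0.006 and 0.006 m and angle between the z axis of case_green_mid and the z axis of place1, either way round below 0.1 rad and angle between the x axis of case_green_mid and the x axis of place1, either way round below 0.1 rad and x of case_green_tag in the frame of place1 above 0 m and z of case_green_tag in the frame of place1 above 0.02 m) or (x of case_green_mid in the frame of place2 between -0.007 and 0.007 m and y of case_green_mid in the frame of place2 between -0.012 and 0.012 m and z of case_green_mid in the frame of place2 between -0.006 and 0.006 m and angle between the z axis of case_green_mid and the z axis of place2, either way round below 0.1 rad and angle between the x axis of case_green_mid and the x axis of place2, either way round below 0.1 rad and x of case_green_tag in the frame of place2 above 0 m and z of case_green_tag in the frame of place2 above 0.02 m)) and contact force between case_green and ledge above 0.2 N and distance of each of case_white1_mid, case_white2_mid from where it was at the start of the episode below 0.012 m and distance of case_yellow_mid from where it was at the start of the episode below 0.015 m and linear speed of each of case_green, case_red below 0.02 m/s); the robot touches nothing.
It fails at once if a white-tagged case on the ledge is shifted more than 12 mm (distance of any of case_white1_mid, case_white2_mid from where it was at the start of the episode above 0.012 m).
It fails at once if the yellow-tagged case is shifted more than 15 mm (distance of case_yellow_mid from where it was at the start of the episode above 0.015 m).
It fails at once if the goblet, ring box or candlestick is shifted more than 20 mm (distance of any of goblet, ringbox, candlestick from where it was at the start of the episode above 0.02 m).
It also fails if it takes over 72 s, if anything falls off the work surface, if the arm or the gripper's body presses on something with over 40 N, if the wrist force passes 120 N, or if a joint passes its speed limit or range.

### The arm

A 6-joint arm with a two-finger parallel gripper is mounted at the origin on the work surface. World frame = base frame: x ahead of the robot, y to its left, z up, the work surface at z = 0. Lengths are in mm, angles in rad, forces in N, time in s.
With the tool pointing down it reaches from about 375 to 825 mm from the base axis. Payload 5.5 kg.
Tool frame: the origin (TCP) lies at the very end of the fingers, on their centre line; the grasp point (between the pads) lies 19 mm behind it; y points along the fingers, x is the direction in which the jaws open and shut, and the axes are right-handed (so a half turn about y gives the same grasp; the last joint's range is limited). The gripper opens to 85 mm and grips with 20 to 120 N. Pads are 22 mm wide; open, the fingers measure 114 mm over their backs; the gripper's body (76 mm by 85 mm) begins 54 mm behind the grasp point. The pads swing forward as they close: fully open they stand 13 mm farther back than shut.
Start: joints at [-1.162, 0.314, -0.047, 1.21, 0, 1.571], TCP at [238.501, -550.556, 231.299] pointing down, gripper open.
Joint ranges: [-2.67, 2.67], [-0.69, 1.73], [-1.03, 1.25], [-2.08, 2.16], [-1.42, 1.45], [-3.14, 3.14]. Speed limits (rad/s): [2.39, 2.39, 3.01, 3.14, 3.14, 3.14].

### API

Orientations are given as [roll, pitch, yaw] about the fixed x, y, z axes, in that order (R = Rz(yaw) Ry(pitch) Rx(roll)).
In Python, from station import status, eyes, workorder gives the robot as it stands.
- The arm moves only by the tool send_rows, never from a script. Its arguments are lists of equal length, an entry for each row: "offset": the shift along the tool's x, y, z in m, a list of three; "dr": the turn, a rotation vector about the tool's x, y, z in degrees, a list of three; "hand": the opening, from 0 (shut) to 1 (fully open). In form: {"offset": [[dx, dy, dz], ...], "dr": [[rx, ry, rz], ...], "hand": [hand, ...]}. A call has 1 to 12 rows; each row is the pose to reach, as a shift and turn from the pose measured when the call began, along the tool's axes at that moment; what a row does not reach only later rows make up. A row lasts 1/8 s, in which the tool goes at most 62.5 mm and 10.7 degrees, less where a joint would pass 70% of its speed; a pose out of reach is approached as far as the arm can. A call with a gripper value outside its range is refused whole. The fingers move at their own pace and stop on an object; the grip force is fixed at half the most. Time passes only in rows, so rows that repeat a pose let the fingers close. It gives the time, the measured TCP pose, the force and the opening at its end, in the units of the state.
- status.get_obs(): the state, without advancing time (a new reading comes with each control period).
- eyes.read_camera(name): name is "scene" or "top"; returns a dict with "img" (384x512x3 uint8, red, green, blue), "mtx" (3x3 intrinsics, pixels), "k1" (the pictures are not rectified: a ray, as slopes to the right and down, at radius r is drawn at 1 + k1 r^2 times it, then the intrinsics apply), "T" (4x4, takes a point from camera to world coordinates). Camera axes: x right, y down, z forward; pixel columns grow to the right and rows downward; lengths in mm; the calibration is good to about 2 mm. A picture is of the moment at which its call begins. There is no depth.
- workorder.job_done(): hands the job in, once; it reports no verdict.
The state is a dict: "t": time; "q": joint angles; "qd": joint speeds; "effort": joint torques, N m; "ee_pos": TCP position; "tool_rot": TCP orientation; "ft_force": force on the tool from outside, world axes, zero at the start; "ft_torque": the same for the moment, N m; "grip_width": opening from 0.0 (shut) to 1.0 (fully open).
Only numpy, scipy, OpenCV 4.12 (cv2) and the standard library are available. Lean on these libraries where they do the work, as an engineer would, in place of code of your own. Each camera call takes 0.05 s, during which the arm holds its last target.

## Working session

There is one attempt and no reset: what is moved stays moved. The work goes in short steps, Python scripts to look and compute and a tool call to move; the robot and the scene stay as the last step left them, time stands still between calls to the robot, and variables do not carry over. Pictures are saved under pics/ and viewed, and the job is handed in when it is done.

Besides the shell and the picture viewer there is one more tool, called after "Request:" as name(argument=value, ...) on one line, values as JSON. send_rows: Moves the arm, as the interface text tells. Its arguments: {"type":"object","properties":{"offset":{"type":"array"},"dr":{"type":"array"},"hand":{"type":"array"}},"required":["offset","dr","hand"]}

```bash
ls; mkdir -p pics
python3 - <<'E'
from station import status, eyes
import cv2,numpy as np
print(status.get_obs())
for n in ("scene","top"):
    c=eyes.read_camera(n)
    cv2.imwrite(f"pics/{n}0.png",c["img"][:,:,::-1]); print(n,c["mtx"],c["k1"],c["T"])
    np.savez(f"{n}0.npz",**c)
E
```

```text
pics
{'t': 0.0, 'q': array([-1.16199910e+00,  3.14205967e-01, -4.80639942e-02,  1.21019709e+00,
        2.43435505e-05,  1.57077902e+00]), 'qd': array([ 0.0002121 ,  0.00069103, -0.00030247,  0.0011303 , -0.00094065,
        0.00110331]), 'effort': array([ 6.86368512e-04, -5.39584279e+01,  3.39753985e+01,  1.93255849e-02,
        2.69558268e-04, -2.06098281e-05]), 'ee_pos': array([ 238.28483356, -550.03456827,  230.45319724]), 'tool_rot': array([-1.57077195,  0.00167072, -1.1619818 ]), 'ft_force': array([ 0.93057263, -0.1303831 ,  0.40859431]), 'ft_torque': array([-0.05062872,  0.01779616,  0.02952151]), 'grip_width': 0.9996518585528412}
scene [[353.42326034   0.         255.54540819]
 [  0.         353.42326034 186.27218872]
 [  0.           0.           1.        ]] -0.0720362193606891 [[-1.99790992e-01  7.02817312e-01 -6.82738153e-01  1.06299126e+03]
 [ 9.79779775e-01  1.50928237e-01 -1.31347861e-01  1.34970479e+02]
 [ 1.07309150e-02 -6.95175153e-01 -7.18760290e-01  7.05473107e+02]
 [ 0.00000000e+00  0.00000000e+00  0.00000000e+00  1.00000000e+00]]
top [[360.5255396    0.         249.98873519]
 [  0.         360.5255396  187.23204569]
 [  0.           0.           1.        ]] -0.02568543007808805 [[ 2.51413560e-02 -9.96808055e-01  7.57734427e-02  4.37951315e+02]
 [-9.99618254e-01 -2.41987102e-02  1.33330237e-02  2.82726763e+01]
 [-1.14568458e-02 -7.60797268e-02 -9.97035915e-01  1.11737610e+03]
 [ 0.00000000e+00  0.00000000e+00  0.00000000e+00  1.00000000e+00]]
```

View pics/scene0.png

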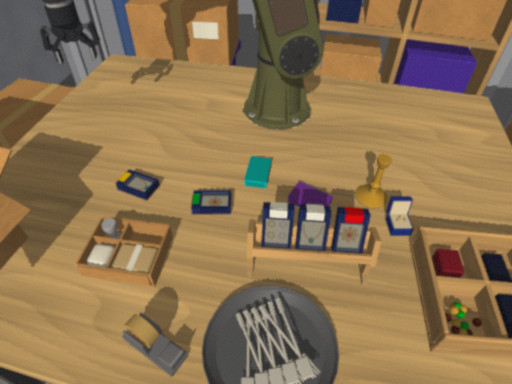

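View pics/top0.png

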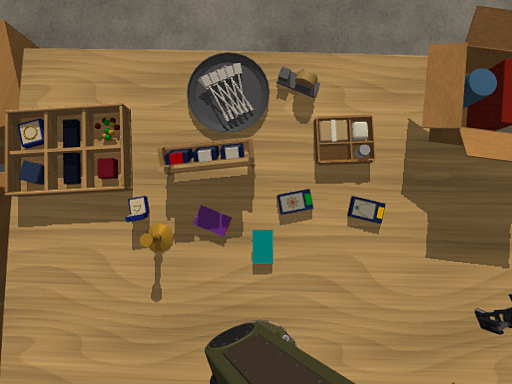

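```bash
cat > h.py <<'E'
import numpy as np, cv2
def load(n): return dict(np.load(n+".npz"))
def ray(c,u,v):
    K=c["mtx"]; k=float(c["k1"])
    d=np.array([(u-K[0,2])/K[0,0],(v-K[1,2])/K[1,1]]); s=d.copy()
    for _ in range(20): s=d/(1+k*(s@s))
    T=c["T"]; r=T[:3,:3]@np.array([s[0],s[1],1.]); return T[:3,3],r/np.linalg.norm(r)
def onz(c,u,v,z):
    o,r=ray(c,u,v); return o+r*(z-o[2])/r[2]
def tri(c1,p1,c2,p2):
    o1,a=ray(c1,*p1);o2,b=ray(c2,*p2)
    s=np.linalg.lstsq(np.c_[a,-b],o2-o1,rcond=None)[0]
    P,Q=o1+a*s[0],o2+b*s[1]; return (P+Q)/2,np.linalg.norm(P-Q)
def proj(c,P):
    T=c["T"];p=T[:3,:3].T@(np.asarray(P,float)-T[:3,3]);s=p[:2]/p[2];s=s*(1+float(c["k1"])*(s@s))
    K=c["mtx"];return np.array([K[0,0]*s[0]+K[0,2],K[1,1]*s[1]+K[1,2]])
def crop(img,x0,y0,w,h,k,fn):
    im=cv2.resize(img[y0:y0+h,x0:x0+w],None,fx=k,fy=k,interpolation=cv2.INTER_CUBIC)[:,:,::-1].copy()
    for x in range((x0//10+1)*10,x0+w,10): 
        cv2.line(im,((x-x0)*k,0),((x-x0)*k,5),(0,0,255),1)
        if x%20==0: cv2.putText(im,str(x),((x-x0)*k,15),0,.4,(0,0,255),1)
    for y in range((y0//10+1)*10,y0+h,10):
        cv2.line(im,(0,(y-y0)*k),(5,(y-y0)*k),(0,0,255),1)
        if y%20==0: cv2.putText(im,str(y),(6,(y-y0)*k+4),0,.4,(0,0,255),1)
    cv2.imwrite(fn,im)
E
python3 - <<'E'
from h import *
s=load("scene0")["img"];t=load("top0")["img"]
crop(s,235,170,160,110,5,"pics/a1.png")
crop(t,150,130,120,110,5,"pics/a2.png")
crop(s,70,150,180,140,4,"pics/a3.png")
crop(t,260,105,140,125,5,"pics/a4.png")
E
```

```text
(no output)
```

View pics/a1.png

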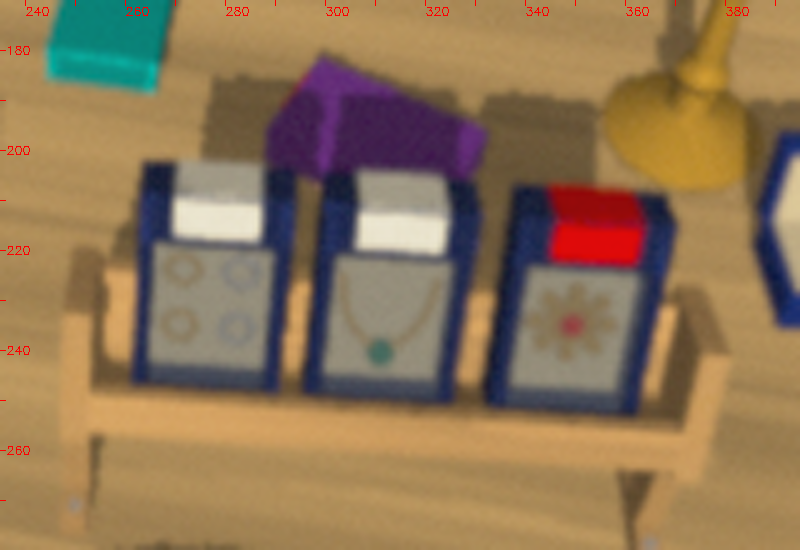

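View pics/a2.png

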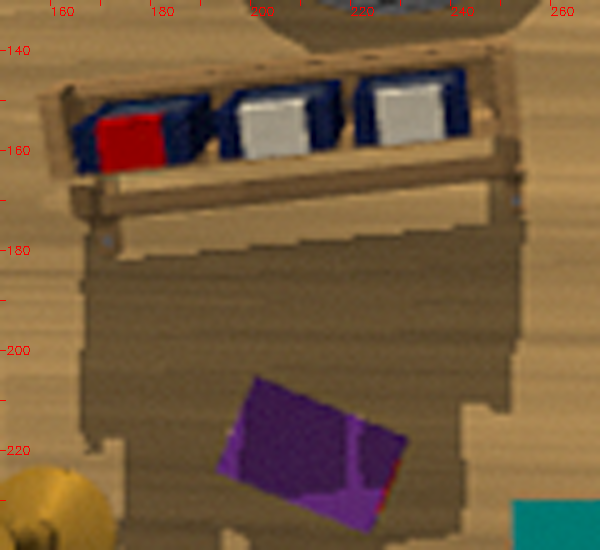

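View pics/a3.png

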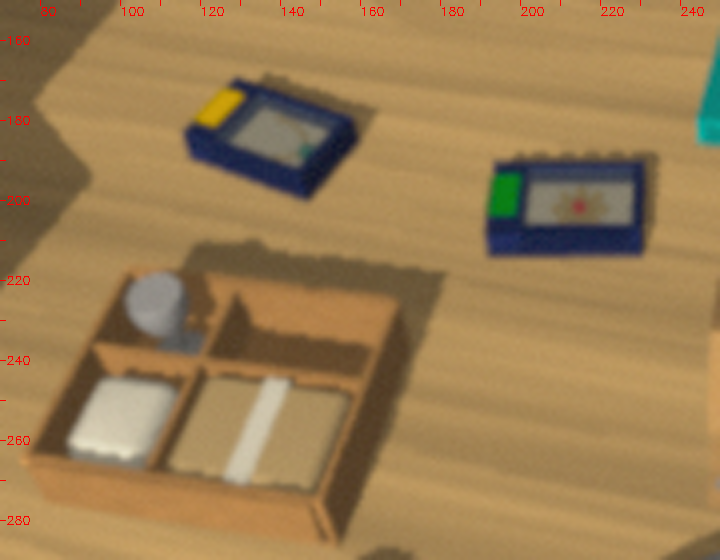

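View pics/a4.png

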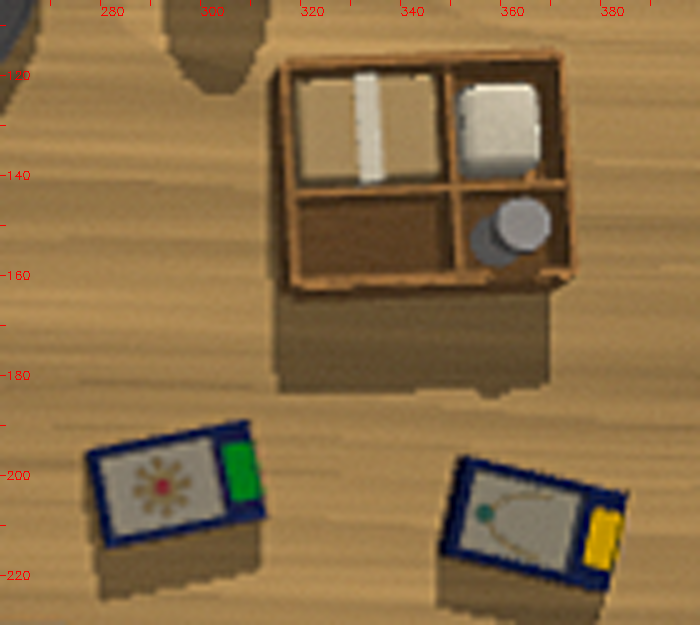

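Run:
```python
from h import *
s=load("scene0");t=load("top0")
np.set_printoptions(precision=1,suppress=True)
for n,z,ps in (("front",178.1,[(269.2,208.6),(288,209.4),(306.2,211.2),(324.8,211.6),(345.2,214.8),(363.2,215.6)]),("back",170.1,[(269.8,202.4),(287.6,202.8),(306.6,204.4),(324,204.8),(346,207.2),(363,208.4)])):
    P=np.array([onz(s,*p,z) for p in ps]);print("scene",n);print(P[:,:2])
P=np.array([onz(t,*p,170.1) for p in [(238.8,157.8),(225.6,158.8),(211.8,161.4),(198,162),(183.2,163),(170,164.4)]]);print("top back");print(P[:,:2])
# colour masks for lying tags & contours, cases (navy)
for nm,c in (("s",s),("t",t)):
    hsv=cv2.cvtColor(c["img"],cv2.COLOR_RGB2HSV)
    m=cv2.inRange(hsv,(105,100,30),(128,255,255))
    m|=cv2.inRange(hsv,(50,120,60),(75,255,255))
    m=cv2.morphologyEx(m,cv2.MORPH_CLOSE,np.ones((9,9)))
    for k in cv2.findContours(m,cv2.RETR_EXTERNAL,cv2.CHAIN_APPROX_NONE)[0]:
        if cv2.contourArea(k)>250: r=cv2.minAreaRect(k);print(nm,cv2.boundingRect(k),np.array(r[0]),np.array(r[1]),r[2]); print(cv2.boxPoints(r).tolist()) if nm=="t" else 0
# green case corners top: upper face z=26
C=[(248/5+260,421/5+105),(87/5+260,452/5+105),(108/5+260,546/5+105),(266/5+260,517/5+105)]
G=np.array([onz(t,*p,26) for p in C]);print("green corners",G,G.mean(0));print(np.linalg.norm(np.roll(G,-1,0)-G,axis=1))
d=(G[0]+G[3]-G[1]-G[2]);print("z dir",np.degrees(np.arctan2(d[1],d[0])))
# scene corners green top face
C=[(495/4+70,163/4+150),(646/4+70,161/4+150),(643/4+70,233/4+150),(488/4+70,235/4+150)]
G=np.array([onz(s,*p,26) for p in C]);print("green scene",G,G.mean(0))
# carton outer rim z=48 top: corners
C=[(279/5+260,62/5+105),(558/5+260,50/5+105),(574/5+260,276/5+105),(291/5+260,290/5+105)]
K=np.array([onz(t,*p,48) for p in C]);print("carton",K,K.mean(0));print(np.linalg.norm(np.roll(K,-1,0)-K,axis=1))
```

```text
scene front
[[616.   76.9]
 [610.4 113.3]
 [607.6 148.7]
 [601.1 184.6]
 [601.  224.2]
 [595.8 259. ]]
scene back
[[592.8  74.3]
 [586.4 109.7]
 [582.6 147.9]
 [576.4 182.5]
 [573.6 226.6]
 [569.7 260.6]]
top back
[[587.5  72.6]
 [584.  107.6]
 [576.2 144. ]
 [573.8 180.7]
 [570.2 220. ]
 [565.6 255.1]]
s (484, 255, 28, 25) [496.  265.5] [29.9 16.6] 53.746158599853516
s (323, 206, 22, 45) [333.6 228.2] [19.4 43.6] 2.935673236846924
s (288, 204, 18, 44) [295.5 226. ] [16.7 43.2] 4.763640880584717
s (192, 191, 38, 22) [210.5 201.5] [21. 37.] 90.0
s (396, 41, 79, 50) [435.8  65.7] [75.7 43.8] 6.952957630157471
s (327, 0, 35, 22) [344.   10.5] [21. 34.] 90.0
s (113, 0, 22, 55) [123.3  27. ] [56.3 14.3] 82.61395263671875
t (349, 197, 36, 26) [366.8 209.4] [33.5 19.9] 13.240520477294922
[[348.18359375, 215.2196807861328], [352.73443603515625, 195.8787078857422], [385.34100341796875, 203.5508270263672], [380.7901611328125, 222.8917999267578]]
t (278, 189, 35, 25) [295.  201.3] [19.4 32.8] 78.69007110595703
[[276.9999694824219, 195.0], [309.1153869628906, 188.57693481445312], [312.9230651855
[... 514 characters left out ...]
55859375]]
t (18, 119, 26, 29) [ 32.4 133.3] [25.5 26.4] 75.96376037597656
[[16.529415130615234, 124.1176528930664], [42.17647171020508, 117.70587921142578], [48.35293960571289, 142.41177368164062], [22.705883026123047, 148.82354736328125]]
green corners [[ 519.3 -137.9   26. ]
 [ 498.1  -40.8   26. ]
 [ 441.6  -54.5   26. ]
 [ 461.5 -149.5   26. ]] [480.1 -95.7  26. ]
[99.5 58.1 97.1 59. ]
z dir -77.95650080326409
green scene [[ 468.  -145.5   26. ]
 [ 445.3  -48.4   26. ]
 [ 506.3  -34.9   26. ]
 [ 528.4 -130.    26. ]] [487.  -89.7  26. ]
carton [[ 735.4 -150.7   48. ]
 [ 747.  -319.3   48. ]
 [ 609.3 -328.5   48. ]
 [ 596.7 -159.3   48. ]] [ 672.1 -239.4   48. ]
[168.9 137.9 169.6 138.9]
```

```bash
cat >> h.py <<'E'
from scipy.spatial.transform import Rotation as Ro
def rz(a): return Ro.from_euler('z',a,degrees=True).as_matrix()
def obsR():
    from station import status
    o=status.get_obs(); return o,Ro.from_euler('xyz',o["tool_rot"]).as_matrix()
def go(P,R):
    o,R0=obsR(); d=R0.T@(np.asarray(P,float)-o["ee_pos"]); r=Ro.from_matrix(R0.T@R).as_rotvec(degrees=True)
    print("off mm",d.round(1),"dr",r.round(2),"| dist",np.linalg.norm(d).round(),"rows",max(np.linalg.norm(d)/62.5,np.linalg.norm(r)/10.7).round(1))
def st():
    o,R=obsR(); print("t",round(o["t"],2),"q",o["q"].round(2),"tcp",o["ee_pos"].round(1),"rpy",np.degrees(o["tool_rot"]).round(1),"F",o["ft_force"].round(1),"w",round(o["grip_width"],3))
# tool down, jaws (tool x) at given yaw: columns x,y,z
def down(yaw,tiltx=0,tiltz=0): # tilts deg about tool x / tool z afterwards
    return rz(yaw)@Ro.from_euler('x',-90,degrees=True).as_matrix()@Ro.from_rotvec([tiltx,0,tiltz],degrees=True).as_matrix()
def shot(tag):
    from station import eyes
    for n in ("scene","top"):
        c=eyes.read_camera(n); np.savez(n+tag+".npz",**c); cv2.imwrite(f"pics/{n}{tag}.png",c["img"][:,:,::-1])
LY=6.8; RED_TOP=np.array([582.8,241.5,174.1]) # middle of red's top face
def lean(yaw=LY):
    X=rz(yaw)@np.array([np.cos(np.radians(18)),0,np.sin(np.radians(18))]);Z=rz(yaw)@np.array([-np.sin(np.radians(18)),0,np.cos(np.radians(18))])
    return np.c_[X,-Z,np.cross(X,-Z)]
E
python3 - <<'E'
from h import *
R=lean(); print(R.round(3))
go((480,-60,330),down(0)); 
P=RED_TOP+R[:,1]*41; print("grasp",P,"pre",P-R[:,1]*80)
E
```

```text
[[ 0.944  0.307 -0.118]
 [ 0.113  0.037  0.993]
 [ 0.309 -0.951 -0.   ]]
off mm [-353.8  -98.9  416.6] dr [-5.000e-02 -6.658e+01 -8.000e-02] | dist 555.0 rows 8.9
grasp [595.38057189 243.00014237 135.10668283] pre [570.83311454 240.0730353  211.19120414]
```

Request:
send_rows(offset=[[-0.354, -0.099, 0.417], [-0.354, -0.099, 0.417], [-0.354, -0.099, 0.417], [-0.354, -0.099, 0.417], [-0.354, -0.099, 0.417], [-0.354, -0.099, 0.417], [-0.354, -0.099, 0.417], [-0.354, -0.099, 0.417], [-0.354, -0.099, 0.417], [-0.354, -0.099, 0.417], [-0.354, -0.099, 0.417], [-0.354, -0.099, 0.417]], dr=[[0, -66.6, 0], [0, -66.6, 0], [0, -66.6, 0], [0, -66.6, 0], [0, -66.6, 0], [0, -66.6, 0], [0, -66.6, 0], [0, -66.6, 0], [0, -66.6, 0], [0, -66.6, 0], [0, -66.6, 0], [0, -66.6, 0]], hand=[0.7, 0.7, 0.7, 0.7, 0.7, 0.7, 0.7, 0.7, 0.7, 0.7, 0.7, 0.7])

```text
t: 1.6
ee_pos: [479.6, -60.7, 329.7]
tool_rot: [-1.57, 0.002, -0.001]
ft_force: [0.0, -0.5, 0.8]
grip_width: 0.698
```

Run:
```python
from h import *
st()
R=lean();P=RED_TOP+R[:,1]*41
go(P-R[:,1]*80,R)
```

```text
t 1.6 q [-0.13  0.07 -0.12  1.38  0.    1.45] tcp [479.6 -60.7 329.7] rpy [-89.9   0.1  -0.1] F [ 0.  -0.5  0.8] w 0.698
off mm [ 91.  118.7 300.8] dr [  1.01  -6.84 -18.06] | dist 336.0 rows 5.4
```

Request:
send_rows(offset=[[0.091, 0.05, 0.301], [0.091, 0.05, 0.301], [0.091, 0.05, 0.301], [0.091, 0.05, 0.301], [0.091, 0.05, 0.301], [0.091, 0.119, 0.301], [0.091, 0.119, 0.301], [0.091, 0.119, 0.301], [0.091, 0.119, 0.301]], dr=[[1, -6.8, -18], [1, -6.8, -18], [1, -6.8, -18], [1, -6.8, -18], [1, -6.8, -18], [1, -6.8, -18], [1, -6.8, -18], [1, -6.8, -18], [1, -6.8, -18]], hand=[0.7, 0.7, 0.7, 0.7, 0.7, 0.7, 0.7, 0.7, 0.7])

```text
t: 2.72
ee_pos: [572.7, 239.7, 214.0]
tool_rot: [-1.569, -0.317, 0.116]
ft_force: [-0.1, -0.5, 1.0]
grip_width: 0.702
```

Run:
```python
from h import *
st()
R=lean();P=RED_TOP+R[:,1]*41
go(P,R); shot("1")
s=load("scene1");t=load("top1")
o,R0=obsR(); p=o["ee_pos"]
for k in (0,41,80): print(k,proj(s,p+R[:,1]*k).round(1),proj(t,p+R[:,1]*k).round(1))
crop(s["img"],270,110,160,130,5,"pics/b1.png");crop(t["img"],130,120,140,110,5,"pics/b2.png")
```

```text
t 2.73 q [ 0.45  0.12 -0.39  0.77 -0.1   1.89] tcp [572.7 239.7 214. ] rpy [-89.9 -18.2   6.6] F [-0.1 -0.5  1. ] w 0.702
off mm [-2.8 82.1  0.5] dr [-0.03 -0.16  0.17] | dist 82.0 rows 1.3
0 [357.5 193. ] [172.  159.5]
41 [353.9 211.1] [175. 157.]
80 [350.7 227.5] [177.6 154.9]
```

View pics/b1.png

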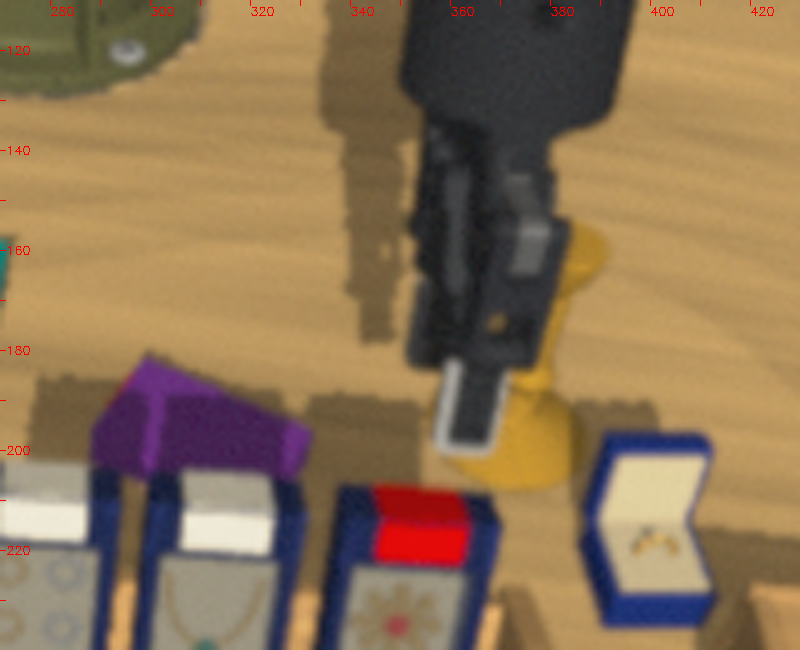

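View pics/b2.png

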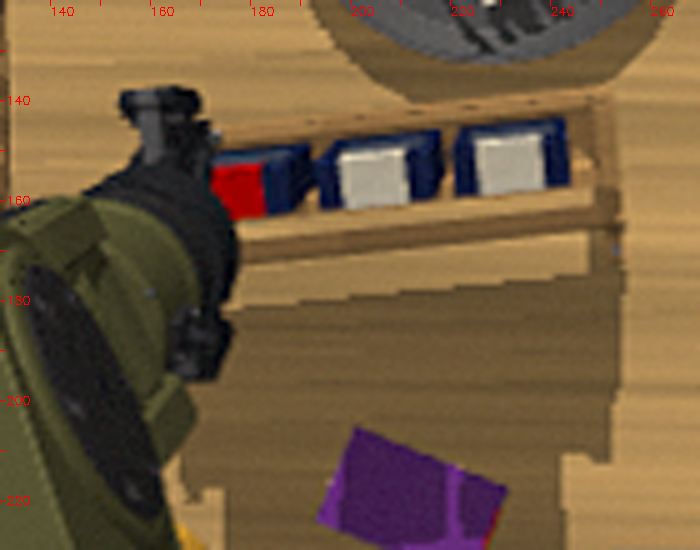

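Run:
```python
from h import *
s=load("scene1");t=load("top1")
o,R0=obsR(); p=o["ee_pos"]
for b in (0,-8):
  for a in (-44,-30,30,44):
    print(b,a,[proj(s,p+R0@np.array([a,b,z])).round(1).tolist() for z in (-11,11)])
```

```text
0 -44 [[348.2, 182.2], [359.0, 183.0]]
0 -30 [[349.3, 185.4], [360.3, 186.2]]
0 30 [[354.4, 200.4], [366.3, 201.2]]
0 44 [[355.7, 204.2], [367.8, 205.1]]
-8 -44 [[348.8, 178.7], [359.7, 179.4]]
-8 -30 [[349.9, 181.8], [361.0, 182.6]]
-8 30 [[355.1, 196.6], [367.1, 197.4]]
-8 44 [[356.4, 200.4], [368.6, 201.3]]
```

Request:
send_rows(offset=[[-0.003, 0.03, 0.0005], [-0.003, 0.06, 0.0005], [-0.003, 0.082, 0.0005], [-0.003, 0.082, 0.0005], [-0.003, 0.082, 0.0005], [-0.003, 0.082, 0.0005], [-0.003, 0.082, 0.0005], [-0.003, 0.082, 0.0005], [-0.003, 0.082, 0.0005], [-0.003, 0.082, 0.0005], [-0.003, 0.082, 0.0005], [-0.003, 0.082, 0.0005]], dr=[[0, 0, 0], [0, 0, 0], [0, 0, 0], [0, 0, 0], [0, 0, 0], [0, 0, 0], [0, 0, 0], [0, 0, 0], [0, 0, 0], [0, 0, 0], [0, 0, 0], [0, 0, 0]], hand=[0.7, 0.7, 0.7, 0.7, 0.7, 0.0, 0.0, 0.0, 0.0, 0.0, 0.0, 0.0])

```text
t: 4.32
ee_pos: [595.2, 243.6, 136.0]
tool_rot: [-1.569, -0.318, 0.116]
ft_force: [-3.2, -0.7, 6.7]
grip_width: 0.298
```

Run:
```python
from h import *
st()
shot("2")
s=load("scene2");t=load("top2")
crop(s["img"],270,110,160,150,5,"pics/c1.png")
```

```text
t 4.33 q [ 0.44  0.22 -0.46  0.59 -0.1   1.88] tcp [595.2 243.6 136. ] rpy [-89.9 -18.2   6.7] F [-3.2 -0.7  6.7] w 0.298
```

View pics/c1.png

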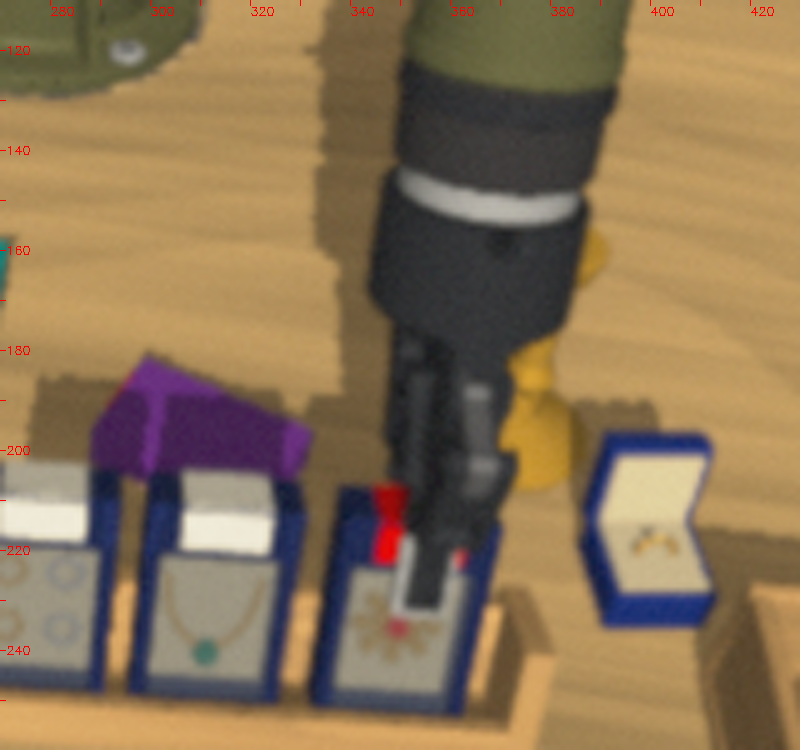

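Request:
send_rows(offset=[[0, -0.02, 0], [0, -0.04, 0], [0, -0.06, 0], [0, -0.1, 0], [0, -0.14, 0], [0, -0.16, 0], [0, -0.16, 0]], dr=[[0, 0, 0], [0, 0, 0], [0, 0, 0], [0, 0, 0], [0, 0, 0], [0, 0, 0], [0, 0, 0]], hand=[0.0, 0.0, 0.0, 0.0, 0.0, 0.0, 0.0])

```text
t: 5.3
ee_pos: [546.0, 238.0, 289.8]
tool_rot: [-1.568, -0.321, 0.116]
ft_force: [0.5, 0.3, -1.5]
grip_width: 0.297
```

Run:
```python
from h import *
st()
go((600,0,270),down(4.1))
go((631.9,-207.2,200),down(4.1))
```

```text
t 5.3 q [ 0.47  0.03 -0.31  0.93 -0.11  1.91] tcp [546.  238.  289.8] rpy [-89.8 -18.4   6.7] F [ 0.5  0.3 -1.5] w 0.297
off mm [  18.4   26.2 -242.7] dr [-0.58  2.57 18.4 ] | dist 245.0 rows 3.9
off mm [   3.6   94.4 -452.4] dr [-0.58  2.57 18.4 ] | dist 462.0 rows 7.4
```

Request:
send_rows(offset=[[0.018, 0.026, -0.243], [0.018, 0.026, -0.243], [0.018, 0.026, -0.243], [0.018, 0.026, -0.243], [0.018, 0.026, -0.243], [0.004, 0.094, -0.452], [0.004, 0.094, -0.452], [0.004, 0.094, -0.452], [0.004, 0.094, -0.452], [0.004, 0.094, -0.452], [0.004, 0.094, -0.452], [0.004, 0.094, -0.452]], dr=[[-0.6, 2.6, 18.4], [-0.6, 2.6, 18.4], [-0.6, 2.6, 18.4], [-0.6, 2.6, 18.4], [-0.6, 2.6, 18.4], [-0.6, 2.6, 18.4], [-0.6, 2.6, 18.4], [-0.6, 2.6, 18.4], [-0.6, 2.6, 18.4], [-0.6, 2.6, 18.4], [-0.6, 2.6, 18.4], [-0.6, 2.6, 18.4]], hand=[0.0, 0.0, 0.0, 0.0, 0.0, 0.0, 0.0, 0.0, 0.0, 0.0, 0.0, 0.0])

```text
t: 6.8
ee_pos: [632.3, -205.2, 200.9]
tool_rot: [-1.571, -0.0, 0.073]
ft_force: [-0.9, -0.1, -1.0]
grip_width: 0.3
```

Run:
```python
from h import *
st()
go((631.9,-207.2,63),down(4.1))
shot("3");s=load("scene3");t=load("top3")
crop(s["img"],70,110,140,130,5,"pics/d1.png");crop(t["img"],260,90,140,125,5,"pics/d2.png")
```

```text
t 6.8 q [-0.31  0.45  0.08  1.2   0.    1.18] tcp [ 632.3 -205.2  200.9] rpy [-90.   -0.    4.2] F [-0.9 -0.1 -1. ] w 0.3
off mm [ -0.6 137.9  -2. ] dr [-0.01  0.07  0.02] | dist 138.0 rows 2.2
```

View pics/d1.png

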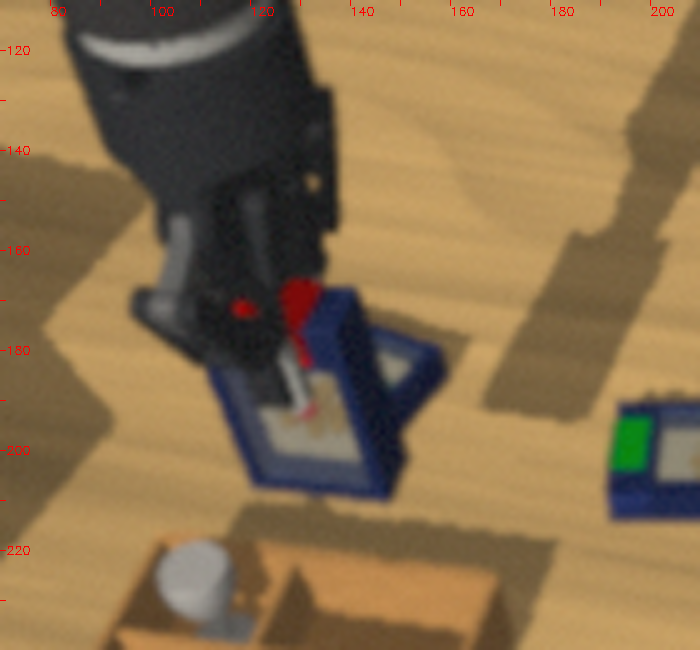

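View pics/d2.png

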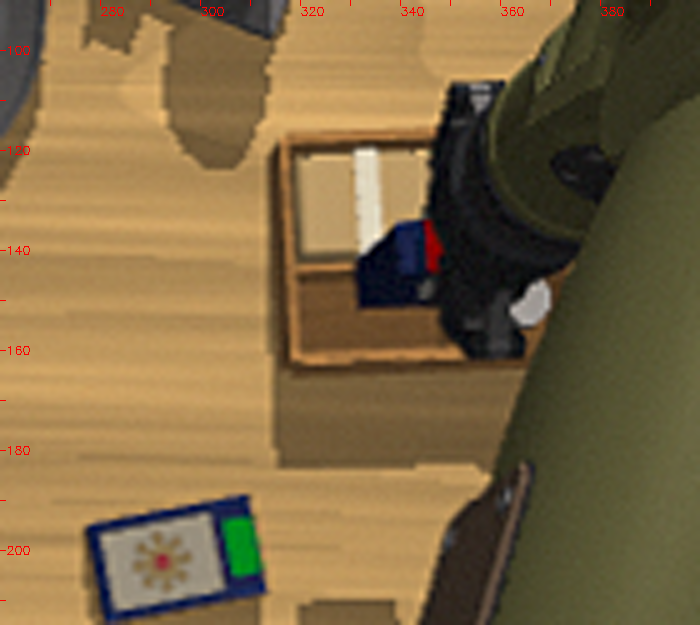

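Run:
```python
from h import *
s=load("scene0");t=load("top0")
for p,z in (((129.3,222.8),44),((169.6,224.8),48),((162.6,245.4),46),((121.2,242),44)): print(onz(s,*p,z).round())
print("top")
for p,z in (((297/5+259.6,193/5+104.6),44),((456/5+259.6,186/5+104.6),44),((458/5+259.6,270/5+104.6),46),((298/5+259.6,273/5+104.6),46)): print(onz(t,*p,z).round())
```

```text
[ 616. -255.   44.]
[ 604. -157.   48.]
[ 661. -152.   46.]
[ 671. -249.   44.]
top
[ 658. -162.   44.]
[ 664. -258.   44.]
[ 613. -258.   46.]
[ 609. -163.   46.]
```

Request:
send_rows(offset=[[0.002, 0.05, -0.002], [0.002, 0.09, -0.002], [0.002, 0.115, -0.002], [0.002, 0.125, -0.002], [0.002, 0.132, -0.002], [0.002, 0.137, -0.002], [0.002, 0.137, -0.002]], dr=[[0, 0, 0], [0, 0, 0], [0, 0, 0], [0, 0, 0], [0, 0, 0], [0, 0, 0], [0, 0, 0]], hand=[0.0, 0.0, 0.0, 0.0, 0.0, 0.0, 0.0])

```text
t: 7.78
ee_pos: [635.1, -207.5, 64.7]
tool_rot: [-1.571, -0.002, 0.073]
ft_force: [-0.7, 0.0, -1.9]
grip_width: 0.297
```

Run:
```python
from h import *
st()
shot("4");s=load("scene4");t=load("top4")
crop(s["img"],70,130,140,130,5,"pics/e1.png")
```

```text
t 7.78 q [-0.32  0.54 -0.1   0.93  0.    1.18] tcp [ 635.1 -207.5   64.7] rpy [-90.   -0.1   4.2] F [-0.7  0.  -1.9] w 0.297
```

View pics/e1.png

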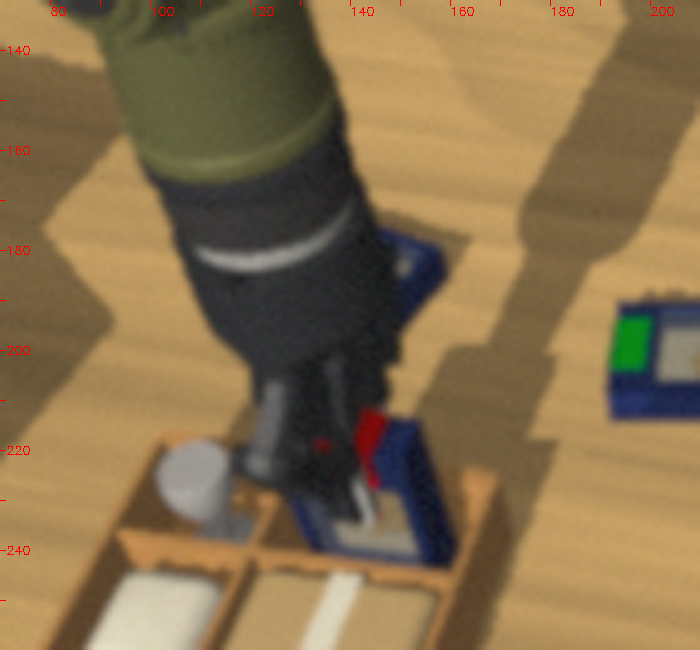

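Request:
send_rows(offset=[[0, 0.002, 0], [0, 0.003, 0], [0, 0.004, 0], [0, 0.004, 0]], dr=[[0, 0, 0], [0, 0, 0], [0, 0, 0], [0, 0, 0]], hand=[0.0, 0.0, 0.0, 0.0])

```text
t: 8.38
ee_pos: [635.7, -207.9, 63.5]
tool_rot: [-1.572, -0.004, 0.072]
ft_force: [-4.7, 1.6, 14.1]
grip_width: 0.3
```

Request:
send_rows(offset=[[0, -0.002, 0], [0, -0.002, 0], [0, -0.002, 0], [0, -0.002, 0], [0, -0.002, 0], [0, -0.03, 0], [0, -0.08, 0], [0, -0.13, 0], [0, -0.15, 0], [0, -0.15, 0]], dr=[[0, 0, 0], [0, 0, 0], [0, 0, 0], [0, 0, 0], [0, 0, 0], [0, 0, 0], [0, 0, 0], [0, 0, 0], [0, 0, 0], [0, 0, 0]], hand=[0.55, 0.55, 0.55, 0.55, 0.55, 0.55, 0.55, 0.55, 0.55, 0.55])

```text
t: 9.62
ee_pos: [636.4, -208.1, 215.6]
tool_rot: [-1.574, -0.007, 0.072]
ft_force: [-0.5, 0.2, -0.4]
grip_width: 0.542
```

Run:
```python
from h import *
st()
shot("5");s=load("scene5");t=load("top5")
crop(s["img"],70,130,140,130,5,"pics/e2.png")
```

```text
t 9.62 q [-0.32  0.45  0.11  1.22 -0.    1.18] tcp [ 636.4 -208.1  215.6] rpy [-90.2  -0.4   4.1] F [-0.5  0.2 -0.4] w 0.542
```

View pics/e2.png

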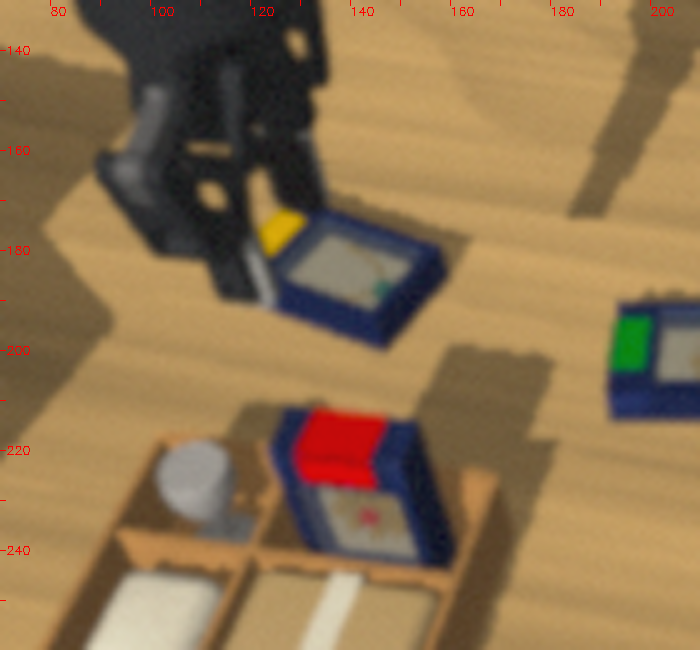

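```bash
cat >> h.py <<'E'
GY=12.5; GC=np.array([483.5,-92.5,0]); GZ=np.array([np.sin(np.radians(GY)),-np.cos(np.radians(GY)),0])
E
python3 - <<'E'
from h import *
R=down(GY,35); P=GC+13*GZ+[0,0,3]
print(R.round(3)); pre=P-R[:,1]*80; print(P,pre)
go(pre+[0,0,130],R)
E
```

```text
[[ 0.976 -0.124 -0.177]
 [ 0.216  0.56   0.8  ]
 [ 0.    -0.819  0.574]]
[ 486.31371498 -105.19184809    3.        ] [ 496.24528798 -149.99027886   68.53216354]
off mm [-134.    13.4   67.4] dr [35.01 -8.05  2.69] | dist 151.0 rows 3.4
```

Request:
send_rows(offset=[[-0.134, 0.013, 0.067], [-0.134, 0.013, 0.067], [-0.134, 0.013, 0.067], [-0.134, 0.013, 0.067], [-0.134, 0.013, 0.067], [-0.134, 0.013, 0.067], [-0.134, 0.013, 0.067]], dr=[[35, -8, 2.7], [35, -8, 2.7], [35, -8, 2.7], [35, -8, 2.7], [35, -8, 2.7], [35, -8, 2.7], [35, -8, 2.7]], hand=[1, 1, 1, 1, 1, 1, 1])

```text
t: 10.6
ee_pos: [496.5, -149.8, 199.4]
tool_rot: [-0.961, -0.0, 0.219]
ft_force: [0.1, 1.3, -0.2]
grip_width: 0.998
```

Run:
```python
from h import *
st()
R=down(GY,35); P=GC+13*GZ+[0,0,3]
go(P-R[:,1]*60,R)
```

```text
t 10.6 q [-0.56  0.54  0.05  1.53  0.42  0.7 ] tcp [ 496.5 -149.8  199.4] rpy [-55.1  -0.   12.5] F [ 0.1  1.3 -0.2] w 0.998
off mm [ -0.3 127.2 -75. ] dr [0.09 0.03 0.  ] | dist 148.0 rows 2.4
```

Request:
send_rows(offset=[[0, 0.127, -0.075], [0, 0.127, -0.075], [0, 0.127, -0.075], [0, 0.127, -0.075], [0, 0.127, -0.075]], dr=[[0, 0, 0], [0, 0, 0], [0, 0, 0], [0, 0, 0], [0, 0, 0]], hand=[1, 1, 1, 1, 1])

```text
t: 11.22
ee_pos: [495.1, -139.1, 53.8]
tool_rot: [-0.963, -0.002, 0.219]
ft_force: [-0.2, -0.4, 0.6]
grip_width: 0.997
```

Run:
```python
from h import *
st()
R=down(GY,35); P=GC+13*GZ+[0,0,3]
go(P,R)
shot("6");s=load("scene6");t=load("top6")
crop(s["img"],140,110,150,120,5,"pics/f1.png");crop(t["img"],260,150,140,110,5,"pics/f2.png")
```

```text
t 11.22 q [-0.54  0.65 -0.13  1.24  0.43  0.71] tcp [ 495.1 -139.1   53.8] rpy [-55.2  -0.1  12.6] F [-0.2 -0.4  0.6] w 0.997
off mm [-1.3 61.6 -0.3] dr [0.18 0.11 0.07] | dist 62.0 rows 1.0
```

View pics/f1.png

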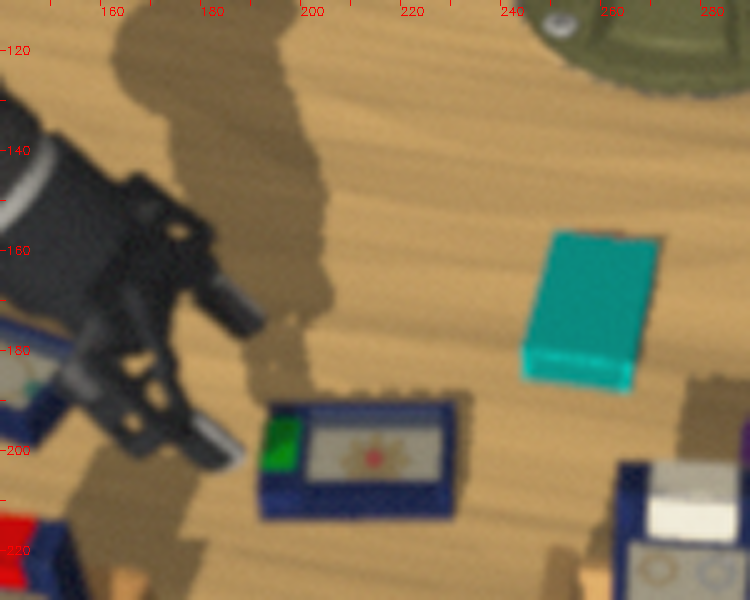

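View pics/f2.png

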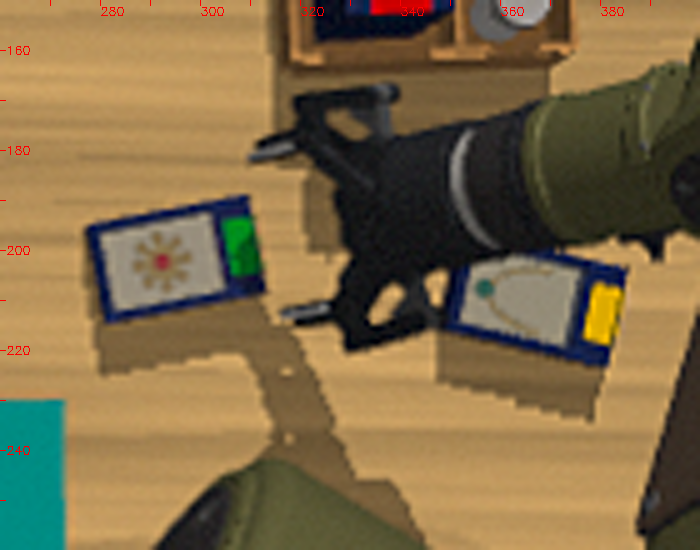

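Run:
```python
from h import *
s=load("scene6");t=load("top6")
o,R0=obsR(); p=o["ee_pos"]
for a in (-57,-42.5,42.5,57):
    for z in (-11,11): q=p+R0@np.array([a,-13,z]); print(a,z,"top",proj(t,q).round(1),"scene",proj(s,q).round(1),q.round())
```

```text
-57 -11 top [321.2 214.6] scene [187.2 174.4] [ 443. -168.   58.]
-57 11 top [315.9 215.8] scene [193.6 170.9] [ 439. -150.   71.]
-42.5 -11 top [320.2 209.7] scene [186.6 178.2] [ 457. -165.   58.]
-42.5 11 top [314.9 210.9] scene [193.  174.7] [ 453. -147.   71.]
42.5 -11 top [314.2 181.4] scene [182.5 202.7] [ 540. -146.   58.]
42.5 11 top [308.9 182.2] scene [189.2 199.2] [ 536. -129.   71.]
57 -11 top [313.2 176.6] scene [181.7 207.2] [ 554. -143.   58.]
57 11 top [307.8 177.3] scene [188.6 203.7] [ 551. -126.   71.]
```

Request:
send_rows(offset=[[-0.001, 0.03, 0], [-0.001, 0.05, 0], [-0.001, 0.06, 0], [-0.001, 0.061, 0], [-0.001, 0.061, 0]], dr=[[0, 0, 0], [0, 0, 0], [0, 0, 0], [0, 0, 0], [0, 0, 0]], hand=[1, 1, 1, 1, 1])

```text
t: 11.95
ee_pos: [487.6, -106.3, 4.5]
tool_rot: [-0.965, -0.004, 0.219]
ft_force: [0.6, -0.0, -0.2]
grip_width: 1.0
```

Run:
```python
from h import *
st()
shot("7");s=load("scene7");t=load("top7")
crop(s["img"],140,130,120,110,5,"pics/g1.png");crop(t["img"],260,150,140,90,5,"pics/g2.png")
```

```text
t 11.95 q [-0.5   0.67 -0.23  1.1   0.44  0.75] tcp [ 487.6 -106.3    4.5] rpy [-55.3  -0.2  12.5] F [ 0.6 -0.  -0.2] w 1.0
```

View pics/g1.png

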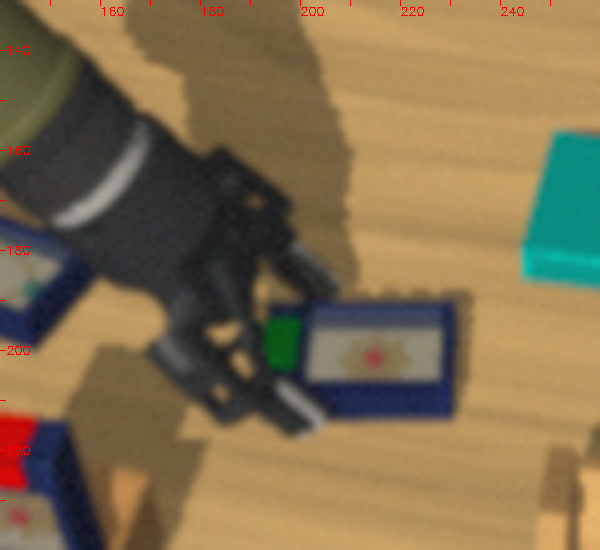

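View pics/g2.png

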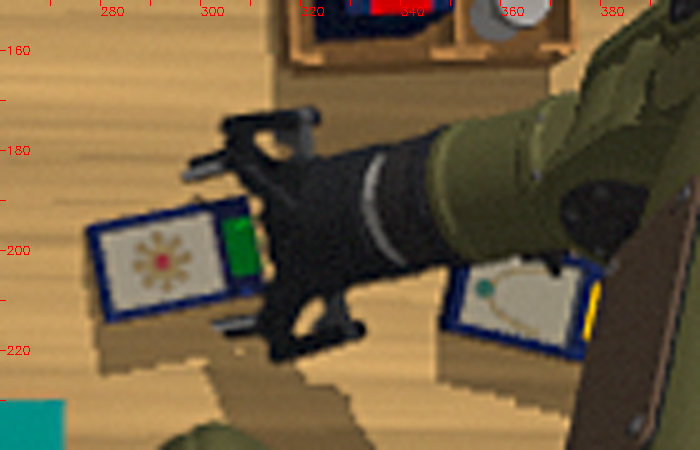

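Request:
send_rows(offset=[[0, 0, 0], [0, 0, 0], [0, 0, 0], [0, 0, 0], [0, 0, 0]], dr=[[0, 0, 0], [0, 0, 0], [0, 0, 0], [0, 0, 0], [0, 0, 0]], hand=[0, 0, 0, 0, 0])

```text
t: 12.68
ee_pos: [488.1, -106.9, 5.0]
tool_rot: [-0.966, -0.005, 0.218]
ft_force: [-0.1, -2.5, 4.8]
grip_width: 0.713
```

Run:
```python
from h import *
st()
o,R0=obsR()
go(o["ee_pos"]+[0,0,80],R0)
```

```text
t 12.68 q [-0.5   0.67 -0.23  1.1   0.44  0.75] tcp [ 488.1 -106.9    5. ] rpy [-55.3  -0.3  12.5] F [-0.1 -2.5  4.8] w 0.713
off mm [  0.4 -65.8  45.5] dr [0. 0. 0.] | dist 80.0 rows 1.3
```

Request:
send_rows(offset=[[0, -0.041, 0.028], [0, -0.082, 0.057], [0, -0.082, 0.057], [0, -0.082, 0.057], [0, -0.082, 0.057], [0, -0.082, 0.057], [0, -0.082, 0.057], [0, -0.082, 0.057], [0, -0.082, 0.057], [0, -0.082, 0.057], [0, -0.082, 0.057], [0, -0.082, 0.057]], dr=[[0, 0, 0], [0, 0, 0], [-9, 0, 0], [-18, 0, 0], [-27, 0, 0], [-36, 0, 0], [-45, 0, 0], [-54, 0, 0], [-63, 0, 0], [-72, 0, 0], [-81, 0, 0], [-90, 0, 0]], hand=[0, 0, 0, 0, 0, 0, 0, 0, 0, 0, 0, 0])

```text
t: 14.18
ee_pos: [488.0, -106.0, 105.4]
tool_rot: [-2.54, -0.007, 0.219]
ft_force: [-0.2, -0.0, -2.8]
grip_width: 0.712
```

Run:
```python
from h import *
st()
R=down(GY,-55)
go((485,-95,90),R)
shot("8");s=load("scene8");t=load("top8")
crop(s["img"],150,90,140,120,5,"pics/h1.png")
```

```text
t 14.18 q [ 0.36  0.38 -0.66  0.72 -0.96  1.81] tcp [ 488.  -106.   105.4] rpy [-145.5   -0.4   12.6] F [-0.2 -0.  -2.8] w 0.712
off mm [-0.6 -0.7 19.2] dr [ 0.54 -0.3   0.27] | dist 19.0 rows 0.3
```

View pics/h1.png

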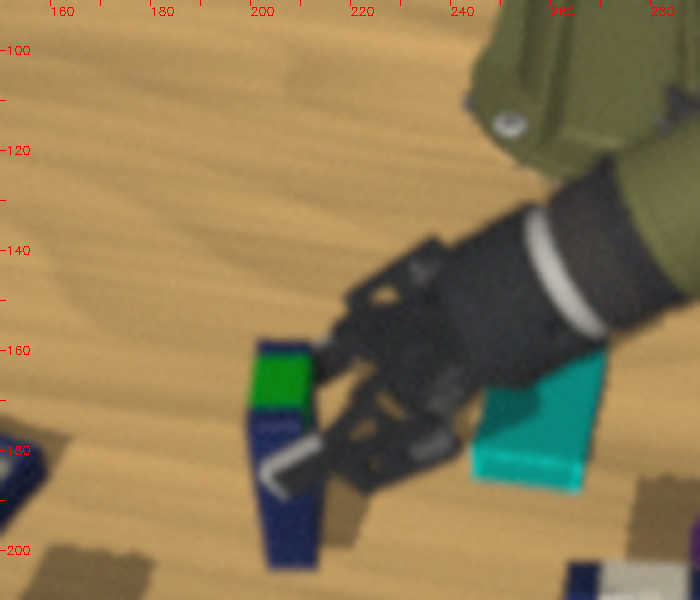

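Run:
```python
from h import *
R=down(GY,-55)
for z in (75,70,66,62): go((488,-106,z),R)
```

```text
off mm [ 2.1 16.  21.3] dr [0.34 0.29 0.04] | dist 27.0 rows 0.4
off mm [ 2.1 18.9 25.4] dr [0.34 0.29 0.04] | dist 32.0 rows 0.5
off mm [ 2.2 21.1 28.7] dr [0.34 0.29 0.04] | dist 36.0 rows 0.6
off mm [ 2.2 23.4 31.9] dr [0.34 0.29 0.04] | dist 40.0 rows 0.6
```

Request:
send_rows(offset=[[0.002, 0.01, 0.013], [0.002, 0.016, 0.021], [0.002, 0.019, 0.025], [0.002, 0.019, 0.025]], dr=[[0.3, 0, 0], [0.3, 0, 0], [0.3, 0, 0], [0.3, 0, 0]], hand=[0, 0, 0, 0])

```text
t: 14.78
ee_pos: [487.9, -106.8, 70.5]
tool_rot: [-2.531, 0.003, 0.221]
ft_force: [-0.4, 0.2, -0.6]
grip_width: 0.714
```

Run:
```python
from h import *
st()
R=down(GY,-55);o,R0=obsR()
for z in (67,65,62): go((*o["ee_pos"][:2],z),R)
```

```text
t 14.78 q [ 0.35  0.44 -0.68  0.64 -0.95  1.8 ] tcp [ 487.9 -106.8   70.5] rpy [-145.     0.2   12.6] F [-0.4  0.2 -0.6] w 0.714
off mm [0.  2.  2.9] dr [0.02 0.24 0.01] | dist 4.0 rows 0.1
off mm [0.  3.2 4.5] dr [0.02 0.24 0.01] | dist 6.0 rows 0.1
off mm [0.  4.9 7. ] dr [0.02 0.24 0.01] | dist 9.0 rows 0.1
```

Request:
send_rows(offset=[[0, 0.001, 0.0015], [0, 0.002, 0.003], [0, 0.003, 0.004], [0, 0.003, 0.004]], dr=[[0, 0, 0], [0, 0, 0], [0, 0, 0], [0, 0, 0]], hand=[0, 0, 0, 0])

```text
t: 15.28
ee_pos: [487.9, -106.9, 65.5]
tool_rot: [-2.531, 0.004, 0.221]
ft_force: [0.8, 0.4, -1.4]
grip_width: 0.709
```

Request:
send_rows(offset=[[0, 0.001, 0.0015], [0, 0.002, 0.0025], [0, 0.002, 0.0025]], dr=[[0, 0, 0], [0, 0, 0], [0, 0, 0]], hand=[0, 0, 0])

```text
t: 15.65
ee_pos: [488.4, -107.6, 63.8]
tool_rot: [-2.535, 0.003, 0.222]
ft_force: [-3.5, 2.8, 9.4]
grip_width: 0.711
```

Run:
```python
from h import *
st()
shot("9");s=load("scene9");crop(s["img"],150,110,140,120,5,"pics/i1.png")
```

```text
t 15.65 q [ 0.35  0.45 -0.69  0.62 -0.95  1.8 ] tcp [ 488.4 -107.6   63.8] rpy [-145.2    0.2   12.7] F [-3.5  2.8  9.4] w 0.711
```

View pics/i1.png

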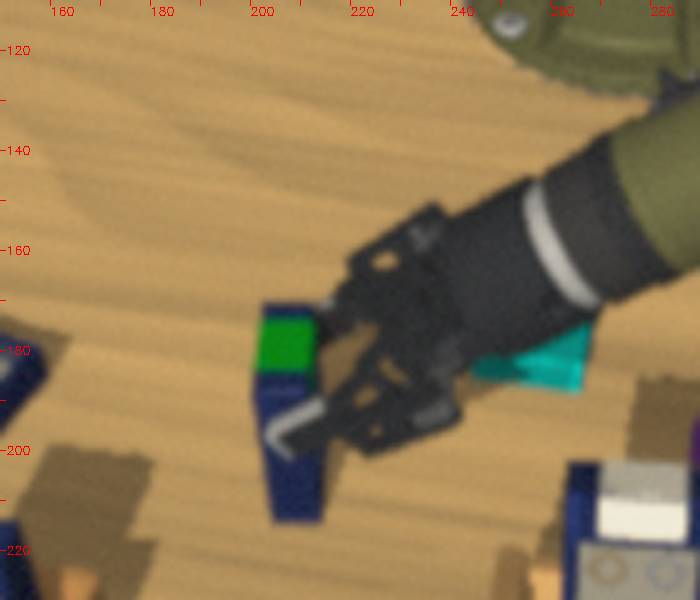

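Request:
send_rows(offset=[[0, 0, 0], [0, 0, 0], [0, 0, 0], [0, 0, 0], [0, 0, 0], [0, -0.015, 0], [0, -0.04, 0], [0, -0.08, 0], [0, -0.12, 0], [0, -0.12, 0]], dr=[[0, 0, 0], [0, 0, 0], [0, 0, 0], [0, 0, 0], [0, 0, 0], [0, 0, 0], [0, 0, 0], [0, 0, 0], [0, 0, 0], [0, 0, 0]], hand=[1, 1, 1, 1, 1, 1, 1, 1, 1, 1])

```text
t: 17.0
ee_pos: [468.4, -9.1, 133.3]
tool_rot: [-2.534, 0.0, 0.225]
ft_force: [0.9, 0.1, 0.3]
grip_width: 1.003
```

Run:
```python
from h import *
st()
shot("10");s=load("scene10");crop(s["img"],150,110,140,120,5,"pics/j1.png")
t=load("top10");crop(t["img"],240,150,140,110,5,"pics/j2.png")
```

```text
t 17.0 q [ 0.56  0.44 -0.51  1.06 -0.89  2.12] tcp [468.4  -9.1 133.3] rpy [-145.2    0.    12.9] F [0.9 0.1 0.3] w 1.003
```

View pics/j1.png

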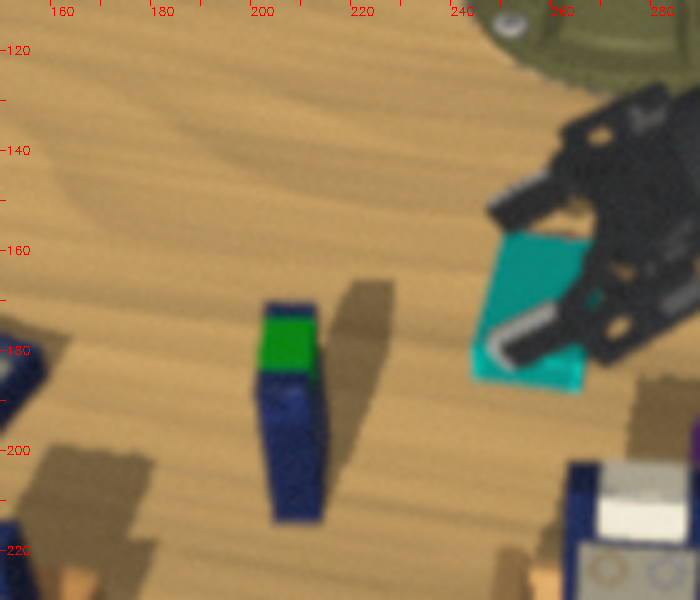

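View pics/j2.png

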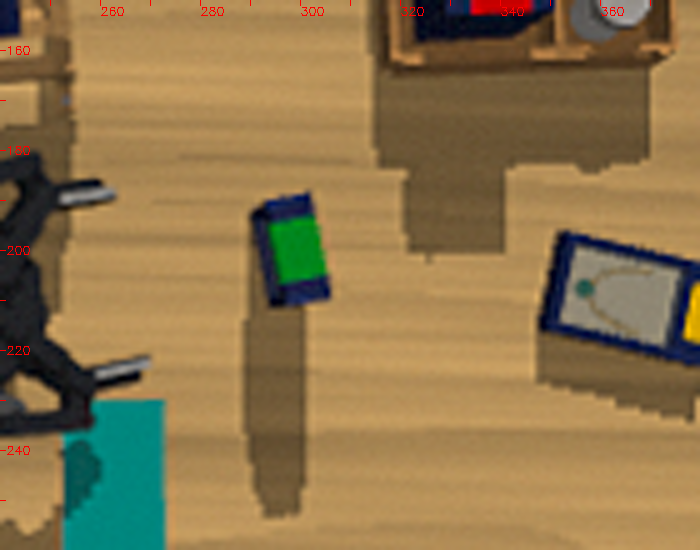

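Run:
```python
from h import *
s=load("scene10");t=load("top10")
print([onz(t,*p,100).round(1) for p in ((301.2,188),(305.6,209.2),(292.6,190.2),(295,211))])
print([onz(s,*p,100).round(1) for p in ((202.2,170),(212.6,170.4),(200.8,186.2),(212.8,186.4))])
for n,c in(("s",s),("t",t)):
    hsv=cv2.cvtColor(c["img"],cv2.COLOR_RGB2HSV); m=cv2.inRange(hsv,(50,120,60),(75,255,255))
    k=max(cv2.findContours(m,0,1)[0],key=cv2.contourArea); r=cv2.minAreaRect(k); b=cv2.boxPoints(r)
    print(n,r,[onz(c,*p,100).round(1)[:2].tolist() for p in b],onz(c,*r[0],100).round(1))
```

```text
[array([ 516.6, -102.9,  100. ]), array([ 457.1, -116.1,  100. ]), array([509.8, -78.7, 100. ]), array([451.3, -86.4, 100. ])]
[array([ 460.5, -117. ,  100. ]), array([456.4, -91.2, 100. ]), array([ 515. , -103.3,  100. ]), array([509.6, -75.1, 100. ])]
s ((207.5, 179.0), (10.0, 11.0), 90.0) [[474.3, -113.1], [468.7, -86.6], [501.9, -76.9], [507.4, -102.7]] [488.3 -94.8 100. ]
t ((299.01922607421875, 199.59617614746094), (11.7669677734375, 9.60969066619873), 78.69007110595703) [[496.9, -80.5], [502.9, -107.0], [470.5, -113.9], [464.5, -87.5]] [483.7 -97.2 100. ]
```

Run:
```python
from h import *
R=down(102.5)
go((470,-9,240),R);go((485.5,-97.5,200),R)
```

```text
off mm [  3.1 -63.  -87.9] dr [ 43.01 -82.04 -43.03] | dist 108.0 rows 9.5
off mm [  -1.2   33.6 -106.2] dr [ 43.01 -82.04 -43.03] | dist 111.0 rows 9.5
```

Request:
send_rows(offset=[[0.003, -0.063, -0.088], [0.003, -0.063, -0.088], [0.003, -0.063, -0.088], [0.003, -0.063, -0.088], [0.003, -0.063, -0.088], [0.003, -0.063, -0.088], [0.003, -0.063, -0.088], [0.003, -0.063, -0.088], [0.003, -0.063, -0.088], [0.003, -0.063, -0.088], [-0.001, 0.034, -0.106], [-0.001, 0.034, -0.106]], dr=[[43, -82, -43], [43, -82, -43], [43, -82, -43], [43, -82, -43], [43, -82, -43], [43, -82, -43], [43, -82, -43], [43, -82, -43], [43, -82, -43], [43, -82, -43], [43, -82, -43], [43, -82, -43]], hand=[0.7, 0.7, 0.7, 0.7, 0.7, 0.7, 0.7, 0.7, 0.7, 0.7, 0.7, 0.7])

```text
t: 18.6
ee_pos: [484.9, -100.7, 197.1]
tool_rot: [-1.569, 0.0, 1.786]
ft_force: [0.6, 0.4, -0.1]
grip_width: 0.702
```

Run:
```python
from h import *
st()
R=down(102.5)
go((485.5,-97.5,120),R)
```

```text
t 18.6 q [-0.2   0.14 -0.35  1.09 -0.   -0.42] tcp [ 484.9 -100.7  197.1] rpy [-89.9   0.  102.3] F [ 0.6  0.4 -0.1] w 0.702
off mm [ 3.  77.1 -1.4] dr [-0.11 -0.18 -0.02] | dist 77.0 rows 1.2
```

Request:
send_rows(offset=[[0.003, 0.04, -0.001], [0.003, 0.077, -0.001], [0.003, 0.077, -0.001], [0.003, 0.077, -0.001]], dr=[[0, 0, 0], [0, 0, 0], [0, 0, 0], [0, 0, 0]], hand=[0.7, 0.7, 0.7, 0.7])

```text
t: 19.1
ee_pos: [485.3, -98.2, 120.8]
tool_rot: [-1.569, 0.001, 1.785]
ft_force: [1.0, -0.8, 0.7]
grip_width: 0.699
```

Run:
```python
from h import *
st()
R=down(102.5)
go((485.5,-97.5,59),R)
shot("11");s=load("scene11");crop(s["img"],140,110,140,120,5,"pics/k1.png")
```

```text
t 19.1 q [-0.2   0.19 -0.47  0.91 -0.   -0.41] tcp [485.3 -98.2 120.8] rpy [-8.990e+01  1.000e-01  1.023e+02] F [ 1.  -0.8  0.7] w 0.699
off mm [ 0.7 61.7 -0.5] dr [-0.09 -0.22 -0.05] | dist 62.0 rows 1.0
```

View pics/k1.png

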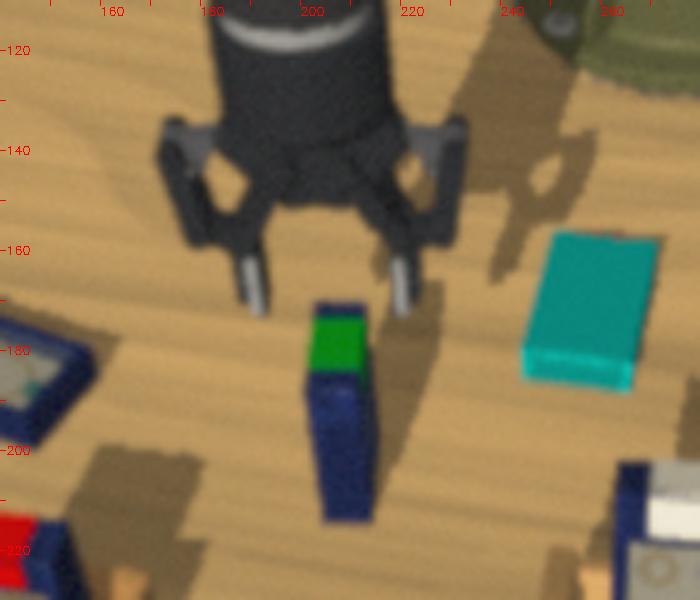

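Request:
send_rows(offset=[[0.001, 0.03, 0], [0.001, 0.05, 0], [0.001, 0.062, 0], [0.001, 0.062, 0], [0.001, 0.062, 0], [0.001, 0.062, 0], [0.001, 0.062, 0], [0.001, 0.062, 0], [0.001, 0.062, 0], [0.001, 0.062, 0], [0.001, 0.062, 0]], dr=[[0, 0, 0], [0, 0, 0], [0, 0, 0], [0, 0, 0], [0, 0, 0], [0, 0, 0], [0, 0, 0], [0, 0, 0], [0, 0, 0], [0, 0, 0], [0, 0, 0]], hand=[0.7, 0.7, 0.7, 0.7, 0.7, 0, 0, 0, 0, 0, 0])

```text
t: 20.58
ee_pos: [486.7, -97.3, 60.2]
tool_rot: [-1.572, 0.002, 1.786]
ft_force: [-0.1, 0.0, 7.3]
grip_width: 0.293
```

Run:
```python
from h import *
st()
shot("12");s=load("scene12");crop(s["img"],140,110,140,120,5,"pics/l1.png")
```

```text
t 20.57 q [-0.2   0.26 -0.54  0.77 -0.   -0.41] tcp [486.7 -97.3  60.2] rpy [-9.010e+01  1.000e-01  1.023e+02] F [-0.1  0.   7.3] w 0.293
```

View pics/l1.png

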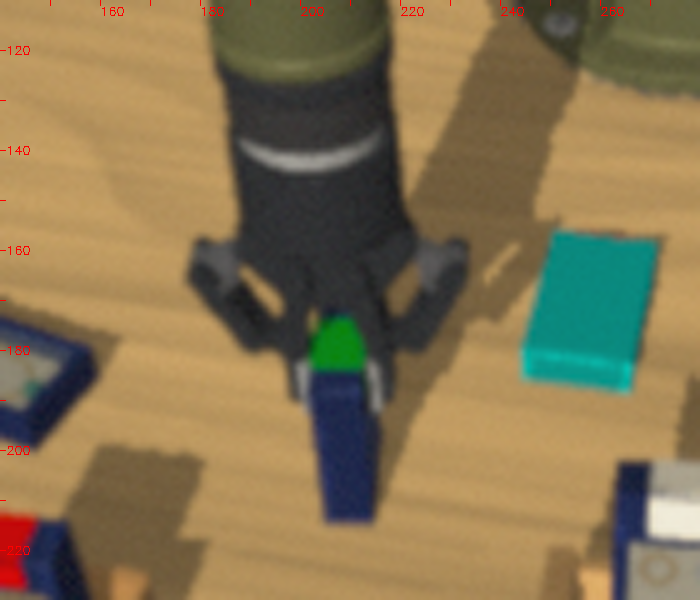

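Run:
```python
from h import *
R=down(6.8);o,R0=obsR()
go((486.7,-97.3,160),R0);go((520,60,300),R)
```

```text
off mm [ -0.2 -99.8  -0.2] dr [0. 0. 0.] | dist 100.0 rows 1.6
off mm [ 146.1 -240.   -66.5] dr [ 1.600e-01  9.551e+01 -2.000e-02] | dist 289.0 rows 8.9
```

Request:
send_rows(offset=[[0, -0.03, 0], [0, -0.08, 0], [0, -0.12, 0], [0.146, -0.24, -0.066], [0.146, -0.24, -0.066], [0.146, -0.24, -0.066], [0.146, -0.24, -0.066], [0.146, -0.24, -0.066], [0.146, -0.24, -0.066], [0.146, -0.24, -0.066], [0.146, -0.24, -0.066], [0.146, -0.24, -0.066]], dr=[[0, 0, 0], [0, 0, 0], [0, 0, 0], [0, 95.5, 0], [0, 95.5, 0], [0, 95.5, 0], [0, 95.5, 0], [0, 95.5, 0], [0, 95.5, 0], [0, 95.5, 0], [0, 95.5, 0], [0, 95.5, 0]], hand=[0, 0, 0, 0, 0, 0, 0, 0, 0, 0, 0, 0])

```text
t: 22.18
ee_pos: [519.2, 59.8, 299.4]
tool_rot: [-1.573, -0.0, 0.113]
ft_force: [-0.0, 0.5, -0.8]
grip_width: 0.296
```

```bash
cat >> h.py <<'E'
SEAT=np.array([595.2,243.6,136.0])
E
python3 - <<'E'
from h import *
st()
R=lean(); Q=SEAT-R[:,1]*110+R[:,0]*3; print(Q); go(Q,R)
E
```

```text
t 22.18 q [ 0.12  0.15 -0.1   1.32 -0.    1.57] tcp [519.2  59.8 299.4] rpy [-90.1  -0.    6.5] F [-0.   0.5 -0.8] w 0.296
[564.2803451  239.91305437 241.54326778]
off mm [ 65.1  57.6 174. ] dr [  0.16  -0.31 -17.97] | dist 194.0 rows 3.1
```

Request:
send_rows(offset=[[0.05, 0.0, 0.174], [0.05, 0.0, 0.174], [0.05, 0.0, 0.174], [0.05, 0.0, 0.174], [0.065, 0.058, 0.174], [0.065, 0.058, 0.174], [0.065, 0.058, 0.174], [0.065, 0.058, 0.174]], dr=[[0, 0, -18], [0, 0, -18], [0, 0, -18], [0, 0, -18], [0, -0.3, -18], [0, -0.3, -18], [0, -0.3, -18], [0, -0.3, -18]], hand=[0, 0, 0, 0, 0, 0, 0, 0])

```text
t: 23.18
ee_pos: [565.3, 240.0, 243.5]
tool_rot: [-1.573, -0.318, 0.118]
ft_force: [0.8, -0.2, -1.1]
grip_width: 0.297
```

Run:
```python
from h import *
st()
R=lean(); Q=SEAT-R[:,1]*40+R[:,0]*3; print(Q); go(Q,R)
shot("13");s=load("scene13");crop(s["img"],250,110,150,150,5,"pics/m1.png")
t=load("top13");crop(t["img"],140,120,130,100,5,"pics/m2.png")
```

```text
t 23.18 q [ 0.46  0.09 -0.35  0.83 -0.11  1.9 ] tcp [565.3 240.  243.5] rpy [-90.1 -18.2   6.8] F [ 0.8 -0.2 -1.1] w 0.297
[585.75937028 242.47427306 174.96931163]
off mm [-1.8 71.6  0.2] dr [ 0.11 -0.04  0.2 ] | dist 72.0 rows 1.1
```

View pics/m1.png

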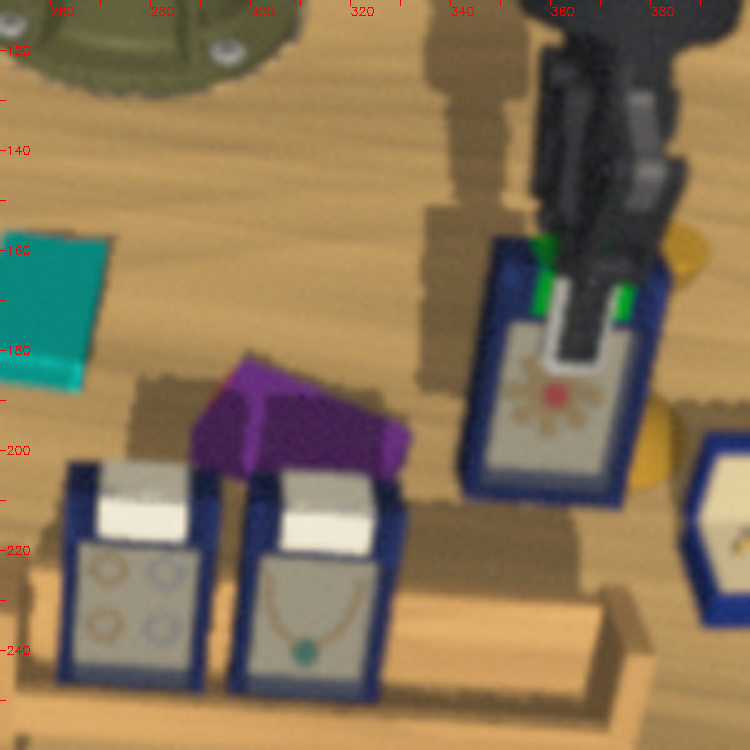

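View pics/m2.png

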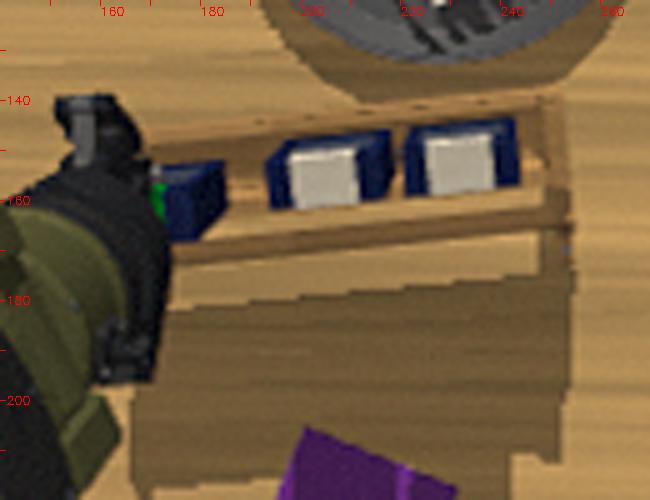

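Request:
send_rows(offset=[[0.001, 0.03, 0], [0.001, 0.05, 0], [0.001, 0.06, 0], [0.001, 0.06, 0], [0.001, 0.06, 0]], dr=[[0, 0, 0.2], [0, 0, 0.2], [0, 0, 0.2], [0, 0, 0.2], [0, 0, 0.2]], hand=[0, 0, 0, 0, 0])

```text
t: 23.9
ee_pos: [585.1, 242.6, 187.7]
tool_rot: [-1.572, -0.315, 0.118]
ft_force: [0.3, 0.6, -1.6]
grip_width: 0.296
```

Run:
```python
from h import *
st()
R=lean()
for h in (40,12,3,0):
  go(SEAT-R[:,1]*h+R[:,0]*3,R)
shot("14");s=load("scene14");crop(s["img"],250,120,150,150,5,"pics/n1.png")
```

```text
t 23.9 q [ 0.45  0.16 -0.4   0.71 -0.1   1.88] tcp [585.1 242.6 187.7] rpy [-90.1 -18.1   6.8] F [ 0.3  0.6 -1.6] w 0.296
off mm [-3.3 12.3 -0.2] dr [ 0.09 -0.03  0.07] | dist 13.0 rows 0.2
off mm [-3.3 40.3 -0.2] dr [ 0.09 -0.03  0.07] | dist 40.0 rows 0.6
off mm [-3.4 49.3 -0.1] dr [ 0.09 -0.03  0.07] | dist 49.0 rows 0.8
off mm [-3.4 52.3 -0.1] dr [ 0.09 -0.03  0.07] | dist 52.0 rows 0.8
```

View pics/n1.png

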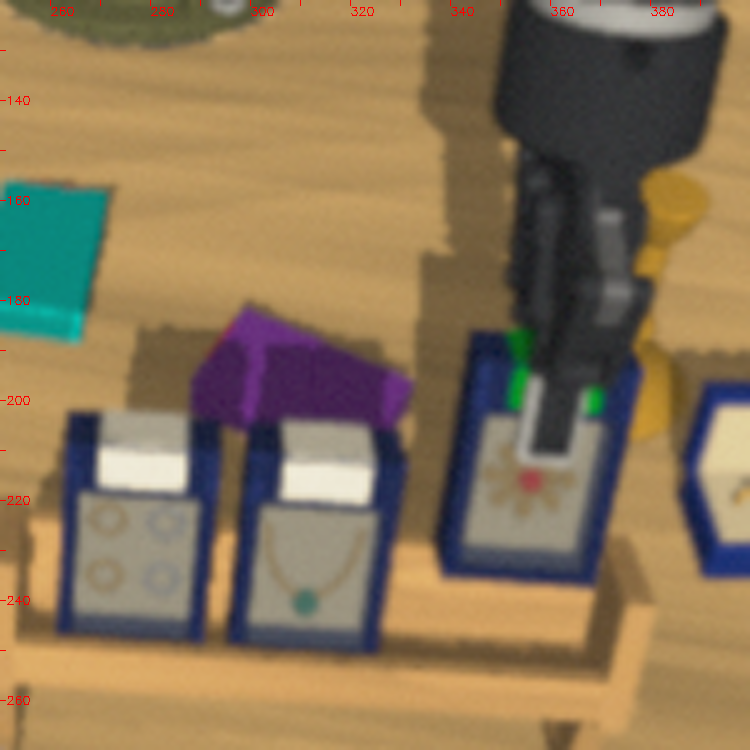

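Request:
send_rows(offset=[[-0.002, 0, -0.0035], [-0.003, 0.02, -0.0035], [-0.003, 0.035, -0.0035], [-0.003, 0.04, -0.0035], [-0.003, 0.04, -0.0035]], dr=[[0, 0, 0], [0, 0, 0], [0, 0, 0], [0, 0, 0], [0, 0, 0]], hand=[0, 0, 0, 0, 0])

```text
t: 24.62
ee_pos: [594.8, 240.1, 148.3]
tool_rot: [-1.572, -0.315, 0.118]
ft_force: [0.6, -0.0, -0.8]
grip_width: 0.296
```

Run:
```python
from h import *
st()
R=lean()
for h in (12,3,0):
  go(SEAT-R[:,1]*h+R[:,0]*3,R)
shot("15");s=load("scene15");crop(s["img"],250,120,150,150,5,"pics/o1.png")
```

```text
t 24.62 q [ 0.43  0.21 -0.44  0.63 -0.1   1.87] tcp [594.8 240.1 148.3] rpy [-90.1 -18.    6.8] F [ 0.6 -0.  -0.8] w 0.296
off mm [-0.1 -0.   3.5] dr [ 0.1  -0.03  0.03] | dist 3.0 rows 0.1
off mm [-0.1  9.   3.5] dr [ 0.1  -0.03  0.03] | dist 10.0 rows 0.2
off mm [-0.1 12.   3.5] dr [ 0.1  -0.03  0.03] | dist 12.0 rows 0.2
```

View pics/o1.png

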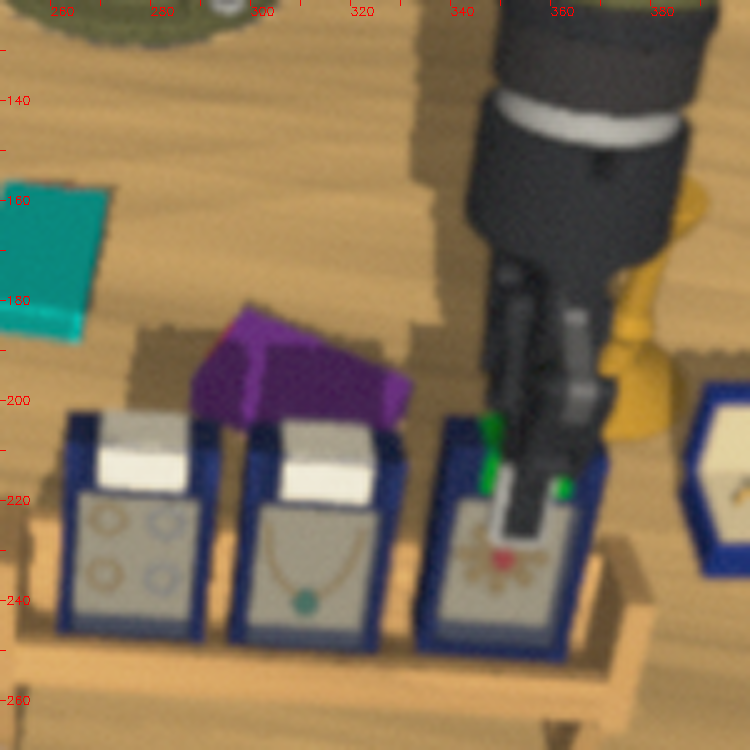

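Request:
send_rows(offset=[[0, 0.004, 0], [0, 0.007, 0], [0, 0.009, 0], [0, 0.009, 0]], dr=[[0, 0, 0], [0, 0, 0], [0, 0, 0], [0, 0, 0]], hand=[0, 0, 0, 0])

```text
t: 25.22
ee_pos: [597.9, 240.6, 140.4]
tool_rot: [-1.572, -0.316, 0.118]
ft_force: [-0.4, 0.8, -1.0]
grip_width: 0.296
```

Request:
send_rows(offset=[[0, 0.002, 0], [-0.001, 0.002, 0], [-0.002, 0.002, 0], [-0.003, 0.002, 0], [-0.003, 0.002, 0]], dr=[[0, 0, 0], [0, 0, 0], [0, 0, 0], [0, 0, 0], [0, 0, 0]], hand=[0, 0, 0, 0, 0])

```text
t: 25.85
ee_pos: [595.5, 240.3, 137.5]
tool_rot: [-1.572, -0.316, 0.118]
ft_force: [0.3, -1.0, -0.3]
grip_width: 0.294
```

Run:
```python
from h import *
st()
R=lean();o,R0=obsR()
print("F in tool",(R.T@o["ft_force"]).round(1));go(SEAT,R)
```

```text
t 25.85 q [ 0.43  0.22 -0.45  0.6  -0.1   1.87] tcp [595.5 240.3 137.5] rpy [-90.1 -18.1   6.8] F [ 0.3 -1.  -0.3] w 0.294
F in tool [ 0.1  0.4 -1.1]
off mm [-0.4  1.5  3.3] dr [ 0.08 -0.02  0.08] | dist 4.0 rows 0.1
```

Request:
send_rows(offset=[[-0.001, 0, 0], [-0.0015, 0, 0], [-0.002, 0, 0], [-0.002, 0, 0]], dr=[[0, 0, 0], [0, 0, 0], [0, 0, 0], [0, 0, 0]], hand=[0, 0, 0, 0])

```text
t: 26.35
ee_pos: [594.3, 240.2, 137.3]
tool_rot: [-1.572, -0.317, 0.118]
ft_force: [2.2, 0.7, -1.1]
grip_width: 0.296
```

Run:
```python
from h import *
st()
R=lean();o,R0=obsR()
print("F in tool",(R.T@o["ft_force"]).round(1));go(SEAT,R)
```

```text
t 26.35 q [ 0.43  0.21 -0.46  0.6  -0.1   1.87] tcp [594.3 240.2 137.3] rpy [-90.1 -18.1   6.8] F [ 2.2  0.7 -1.1] w 0.296
F in tool [1.8 1.7 0.5]
off mm [0.9 1.7 3.3] dr [ 0.08 -0.03  0.15] | dist 4.0 rows 0.1
```

Request:
send_rows(offset=[[-0.0005, 0.001, 0], [-0.0005, 0.002, 0], [-0.0005, 0.002, 0], [-0.0005, 0.002, 0]], dr=[[0, 0, 0], [0, 0, 0], [0, 0, 0], [0, 0, 0]], hand=[0, 0, 0, 0])

```text
t: 26.85
ee_pos: [594.6, 240.2, 136.4]
tool_rot: [-1.572, -0.318, 0.118]
ft_force: [-3.7, -1.2, 8.2]
grip_width: 0.296
```

Run:
```python
from h import *
st()
R=lean();o,R0=obsR()
print("F in tool",(R.T@o["ft_force"]).round(1));go(SEAT,R)
```

```text
t 26.85 q [ 0.43  0.21 -0.46  0.59 -0.1   1.87] tcp [594.6 240.2 136.4] rpy [-90.1 -18.2   6.8] F [-3.7 -1.2  8.2] w 0.296
F in tool [-1.1 -8.9 -0.8]
off mm [0.8 0.7 3.3] dr [ 0.07 -0.04  0.21] | dist 3.0 rows 0.1
```

Request:
send_rows(offset=[[-0.001, 0, 0], [-0.0015, 0, 0], [-0.0015, 0, 0]], dr=[[0, 0, 0], [0, 0, 0], [0, 0, 0]], hand=[0, 0, 0])

```text
t: 27.22
ee_pos: [594.3, 240.3, 136.7]
tool_rot: [-1.572, -0.32, 0.118]
ft_force: [5.3, -0.6, 0.9]
grip_width: 0.297
```

Run:
```python
from h import *
st()
R=lean();o,R0=obsR()
print("F in tool",(R.T@o["ft_force"]).round(1));go(SEAT,R)
shot("16");s=load("scene16");crop(s["img"],250,120,150,150,5,"pics/p1.png")
```

```text
t 27.23 q [ 0.44  0.21 -0.46  0.59 -0.1   1.87] tcp [594.3 240.3 136.7] rpy [-90.1 -18.3   6.7] F [ 5.3 -0.6  0.9] w 0.297
F in tool [ 5.2  0.8 -1.2]
off mm [1.  1.1 3.2] dr [ 0.07 -0.05  0.33] | dist 3.0 rows 0.1
```

View pics/p1.png

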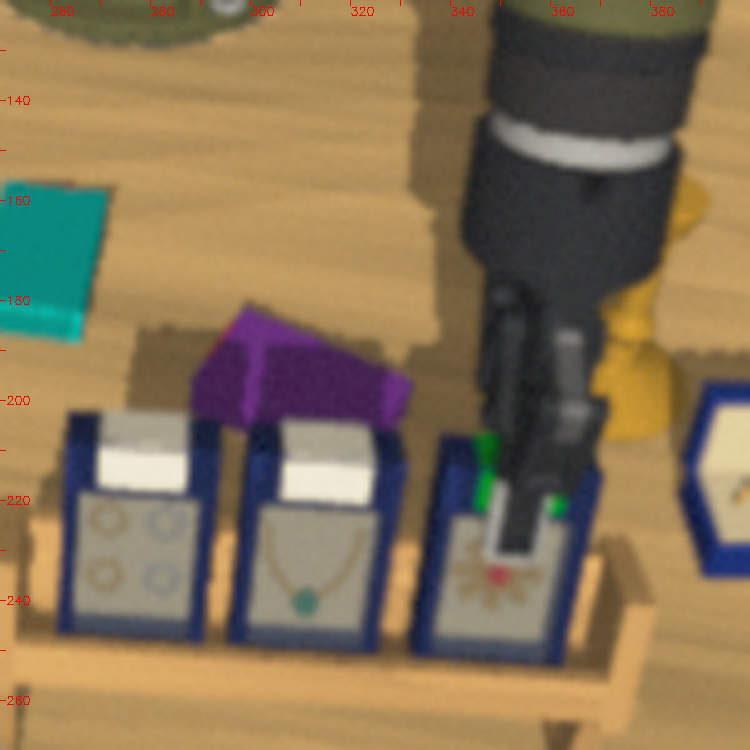

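Request:
send_rows(offset=[[-0.0005, 0.001, 0], [-0.0005, 0.0015, 0], [-0.0005, 0.0015, 0]], dr=[[0, 0, 0], [0, 0, 0], [0, 0, 0]], hand=[0, 0, 0])

```text
t: 27.7
ee_pos: [594.4, 240.3, 136.4]
tool_rot: [-1.572, -0.321, 0.118]
ft_force: [-1.6, -1.7, 10.6]
grip_width: 0.296
```

Run:
```python
from h import *
st()
R=lean();o,R0=obsR()
print("F in tool",(R.T@o["ft_force"]).round(1));go(SEAT,R)
```

```text
t 27.7 q [ 0.44  0.21 -0.46  0.59 -0.1   1.87] tcp [594.4 240.3 136.4] rpy [-90.  -18.4   6.7] F [-1.6 -1.7 10.6] w 0.296
F in tool [  1.6 -10.7  -1.5]
off mm [1.  0.7 3.1] dr [ 0.06 -0.05  0.39] | dist 3.0 rows 0.1
```

Seated with the foot on the board and its back pressed on. I release and retreat along the slope.

Request:
send_rows(offset=[[0, 0, 0], [0, 0, 0], [0, 0, 0], [0, 0, 0], [0, 0, 0], [0, -0.015, 0], [0, -0.04, 0], [0, -0.08, 0], [0, -0.12, 0], [-0.05, -0.16, 0], [-0.1, -0.17, 0], [-0.1, -0.17, 0]], dr=[[0, 0, 0], [0, 0, 0], [0, 0, 0], [0, 0, 0], [0, 0, 0], [0, 0, 0], [0, 0, 0], [0, 0, 0], [0, 0, 0], [0, 0, 0], [0, 0, 0], [0, 0, 0]], hand=[0.55, 0.55, 0.55, 0.55, 0.55, 0.55, 0.55, 0.55, 0.55, 0.55, 0.55, 0.55])

```text
t: 29.2
ee_pos: [443.7, 222.3, 266.8]
tool_rot: [-1.571, -0.321, 0.12]
ft_force: [0.7, -0.4, 0.1]
grip_width: 0.552
```

Run:
```python
from h import *
st()
shot("17");s=load("scene17");crop(s["img"],250,120,150,150,5,"pics/q1.png");t=load("top17");crop(t["img"],140,120,130,100,5,"pics/q2.png")
```

```text
t 29.2 q [ 0.55 -0.15 -0.52  0.9  -0.13  1.98] tcp [443.7 222.3 266.8] rpy [-90.  -18.4   6.8] F [ 0.7 -0.4  0.1] w 0.552
```

View pics/q1.png

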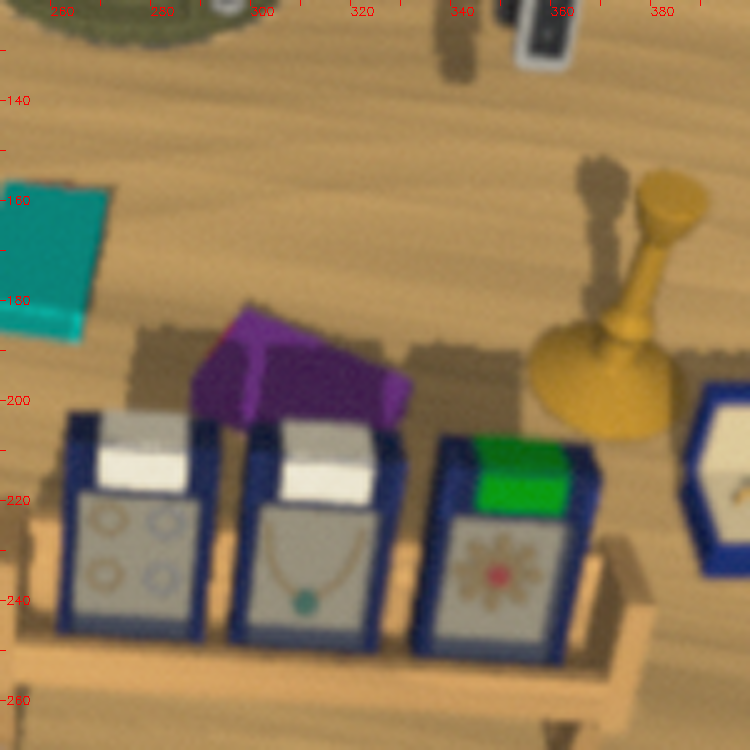

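View pics/q2.png

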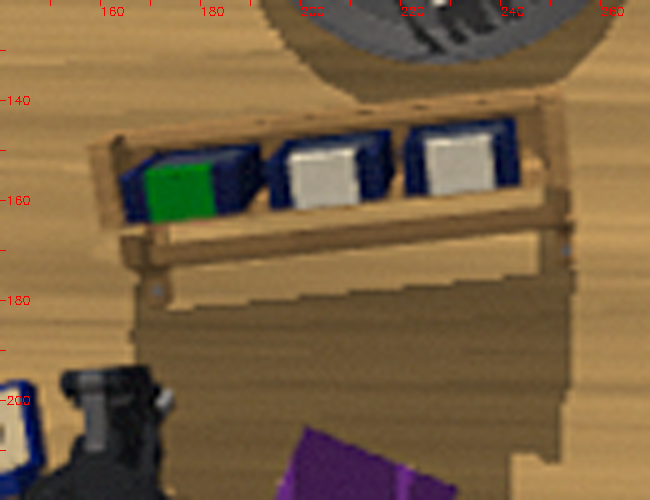

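View pics/scene17.png

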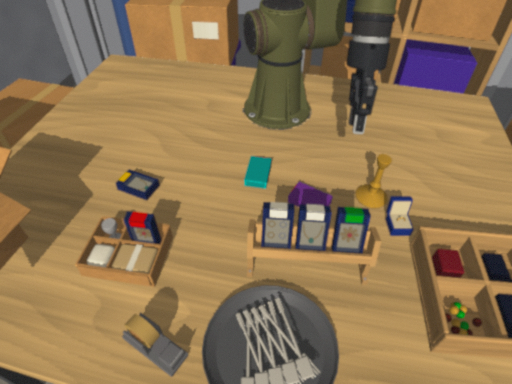

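Run:
```python
from h import *
for n in("scene","top"):
    out=[]
    for f,ranges,roi in ((n+"0",[((0,150,60),(8,255,255)),((172,150,60),(180,255,255))],None),(n+"17",[((50,120,60),(75,255,255))],None)):
        im=load(f)["img"]; hsv=cv2.cvtColor(im,cv2.COLOR_RGB2HSV); m=sum(cv2.inRange(hsv,*r) for r in ranges)
        x0,x1,y0,y1=(330,380,195,240) if n=="scene" else (160,195,140,175)
        z=np.zeros_like(m);z[y0:y1,x0:x1]=m[y0:y1,x0:x1]
        k=max(cv2.findContours(z,0,1)[0],key=cv2.contourArea);M=cv2.moments(z,True);print(f,round(M['m10']/M['m00'],2),round(M['m01']/M['m00'],2),M['m00'],cv2.boundingRect(k))
    a,b=load(n+"0")["img"].astype(int),load(n+"17")["img"].astype(int)
    for nm,(x0,x1,y0,y1) in (dict(whites=(258,332,195,255),yellow=(112,165,165,200),goblet=(100,118,215,235)) if n=="scene" else dict(whites=(193,250,140,165),yellow=(345,390,190,225))).items():
        print(nm,np.abs(a-b)[y0:y1,x0:x1].mean().round(2))
```

```text
scene0 353.73 214.74 276.0 (345, 207, 19, 17)
scene17 353.79 214.8 261.0 (345, 207, 19, 16)
whites 2.33
yellow 2.42
goblet 2.07
top0 175.55 158.26 144.0 (169, 153, 14, 12)
top17 175.49 157.85 139.0 (169, 152, 14, 12)
whites 6.82
yellow 7.11
```

```bash
python3 -c "
from station import workorder; print(workorder.job_done())"
```

```text
the job is handed in; nothing more can be done
None
```

I finished both moves and handed the job in at about 29 s, well under the 72 s limit. No verdict came back, so the outcome rests on my own checks.

**Red case:** I took it off place 2 by front and back, then stood it tag end up in the carton's empty cell. I released it on floor contact, and the picture afterwards shows it upright in the cell.

**Green case:** I gripped it across its width, turned it up and stood it free on the bench, where the picture shows it upright with the fingers off. I then took it again from above by its top end. I set it in place 2 with its foot on the board (about 10 N), pressed it back on the board (about 5 N), and let go.

**Last checks:**
- **Green on the ledge:** its tag centre now lies within 0.1 px of where the red tag was in the scene view, and within 0.4 px in the top view. That puts it within a millimetre or two of the old red seat.
- **White and yellow cases:** I see no shift in either view. The image difference was larger in the top view (about 7 grey levels) than in the scene view (about 2). It is about equal for the white and yellow areas, so I put it down to lighting or noise.
- **Other things:** the goblet, ring box and candlestick look unmoved. For the ring box and candlestick I only judged by eye.

**Disagreements:** the two cameras differed by about 4–6 mm on some early points, so I averaged them and corrected by comparing with the fingers in view. I also shifted the green case 3.5 mm along the ledge before lowering it, because the picture showed it slightly off the red case's place.

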